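# Sort salvaged power-supply parts into the two-tier stand and the bin

## Task

Sort the parts salvaged from the power supply: both heat sinks flat, fins up, in the lower tray of the two-tier stand, the tall capacitor upright in the upper tray, and the heavy transformer upright in the grey bin. The upper tray has to be set on the stand, all four corner holes down over their posts and resting level on the shoulders, once the heat sinks are in beneath it. Leave the solder reel and the flux jar where they stand.

Things in the scene. Friction and masses are not known exactly. Their poses are not given: they have to be found in the camera images.
- heat_sink_1: Finned aluminium heat sink, a block 45 mm (x) by 40 mm (y) by 28 mm high, 0.09 kg, fins up and running along its x; lies flat on the mat. Grip it across its y (40 mm). Origin: centre of its underside, z up. The mat's top, on which everything stands, is at z = 3 mm.
- heat_sink_2: A second heat sink, the same in every way as heat_sink_1.
- capacitor: Large can capacitor, an upright cylinder of 35 mm diameter and 52 mm height, black sleeve, aluminium top with a cross-shaped vent, 0.08 kg. Too tall for the space under the upper tray. Origin: centre of its underside, z up.
- transformer: Small mains transformer, 0.26 kg, 42 mm high: base plate 50 mm (x) by 42 mm (y), 4 mm thick; laminated iron core 50 mm (x) by 20 mm (y) from base to top; copper winding 34 mm (x) by 40 mm (y) round it from 10 to 36 mm height. Grip across the core (50 mm, closing along x) or the winding (40 mm, along y). Origin: centre of its underside, z up.
- stand: Fixed lower tier: grey tray, a steel post in each corner. 210 mm (x) by 140 mm (y), walls 3 mm thick, 22 mm high, inner floor 3 mm up. Posts at x = +-91, y = +-56 mm: 15 mm thick to a shoulder 50 mm up, then a 9 mm pin to 59 mm and a taper to its tip at 71 mm. The upper tray's underside rests on the shoulders, above the heat sinks. Heights from the origin: centre of its underside, z up.
- upper_tray: Loose upper tier, 0.4 kg: grey tray 210 mm (x) by 140 mm (y), floor 5 mm thick, 3 mm walls 28 mm high, a 13 mm hole in each floor corner at x = +-91, y = +-56 mm; fits either way round. Handle in the middle: black bar 80 mm long (x), 12 mm wide (y), 52 to 66 mm up; pinch it across y. Clear floor from each end of the handle (x = +-40) to the end walls. Origin: centre of its underside, z up.
- bin: Fixed grey plastic open bin without posts, outside 110 mm (x) by 150 mm (y), 42 mm high, walls and floor 3 mm thick. Origin: centre of its underside, z up.
- solder_reel: Bystander: loose solder reel standing on its flange, 50 mm diameter, 32 mm high, white flanges. Not to be disturbed. Origin: centre of its underside, z up.
- flux_jar: Bystander: loose small flux jar, 38 mm diameter, 40 mm high, black cap and pale label. Not to be disturbed. Origin: centre of its underside, z up.
Things that resemble listed ones, but are neither listed nor needed, are in the scene too. What is shaped like the capacitor but purple or red is not meant.

How it is judged:
At the end, for the whole second after the job is handed in: Heat sinks flat on the stand's lower floor; upper tray on its four shoulders (centre within 5 mm, underside 46 to 52.5 mm above the stand's origin, tilt under 0.03 rad); capacitor upright on the upper tray's floor, transformer upright on the bin's floor (tilt under 0.1 rad); all at rest (x of heat_sink_1 in the frame of stand between -0.085 and 0.085 m and y of heat_sink_1 in the frame of stand between -0.054 and 0.054 m and z of heat_sink_1 in the frame of stand between 0 and 0.007 m and angle between each of heat_sink_1, heat_sink_2, capacitor, transformer's own z axis and vertical below 0.1 rad and linear speed of each of heat_sink_1, heat_sink_2, upper_tray, capacitor, transformer below 0.02 m/s and angular speed of each of heat_sink_1, heat_sink_2, upper_tray, capacitor, transformer below 0.2 rad/s and x of heat_sink_2 in the frame of stand between -0.085 and 0.085 m and y of heat_sink_2 in the frame of stand between -0.054 and 0.054 m and z of heat_sink_2 in the frame of stand between 0 and 0.007 m and horizontal distance between upper_tray and stand below 0.005 m and angle between the x axis of upper_tray and the x axis of stand, either way round below 0.07 rad and z of upper_tray in the frame of stand between 0.046 and 0.0525 m and angle between upper_tray's own z axis and vertical below 0.03 rad and x of capacitor in the frame of upper_tray between -0.09 and 0.09 m and y of capacitor in the frame of upper_tray between -0.055 and 0.055 m and z of capacitor in the frame of upper_tray between 0.002 and 0.009 m and x of transformer in the frame of bin between -0.04 and 0.04 m and y of transformer in the frame of bin between -0.06 and 0.06 m and z of transformer in the frame of bin between 0 and 0.007 m); the robot touches nothing.
It fails at once if the solder reel or the flux jar is pushed more than 25 mm or knocked over (distance of any of solder_reel, flux_jar from where it was at the start of the episode above 0.025 m or angle between any of solder_reel, flux_jar's own z axis and vertical above 0.6 rad).
It also fails if it takes over 136 s, if anything falls off the work surface, if the arm or the gripper's body presses on something with over 40 N, if the wrist force passes 120 N, or if a joint passes its speed limit or range.

## Robot

A 7-joint arm with a two-finger parallel gripper is mounted at the origin on the work surface. World frame = base frame: x ahead of the robot, y to its left, z up, the work surface at z = 0. Lengths are in m, angles in rad, forces in N, time in s.
With the tool pointing down it reaches from about 0.4 to 0.875 m from the base axis. Payload 4.4 kg.
Tool frame: the origin (TCP) lies on the centre line of the jaws, within the pads' length; the fingertips stand 25 mm ahead of it and the grasp point (between the pads) lies 6 mm ahead of it; x points along the fingers, y is the direction in which the jaws open and shut, and the axes are right-handed (so a half turn about x gives the same grasp; the last joint's range is limited). The gripper opens to 85 mm and grips with 20 to 120 N. Pads are 22 mm wide; open, the fingers measure 114 mm over their backs; the gripper's body (76 mm by 85 mm) begins 54 mm behind the grasp point. The pads swing forward as they close: fully open they stand 13 mm farther back than shut.
Start: joints at [-1.216, 0.628, 0.038, 1.517, -0.027, 0.996, -0.02], TCP at [0.265, 0.593, 0.256] pointing down, gripper open.
Joint ranges: [-3.06, 3.06], [-0.37, 2.12], [-1.25, 1.32], [0.18, 2.47], [-1.1, 4.24], [0.23, 1.98], [-2.94, 2.94]. Speed limits (rad/s): [2.57, 2.57, 3.14, 3.14, 3.14, 3.14, 3.14].

## Interface

Orientations are given as a unit quaternion [w, x, y, z].
In Python, from rig import sense, imaging, workorder gives the robot as it stands. The module is installed in compiled form; this text tells all that it offers.
- The arm moves only by the shell command python3 -m pendant 'ROWS'. ROWS is JSON, one flat list of numbers, 7 for each row, row after row: the turn, a rotation vector about the tool's x, y, z in degrees, then the shift along the tool's x, y, z in mm, then the closure, from 0 (fully open) to 1 (shut). A call has exactly 8 rows; each row is the pose to reach, as a shift and turn from the pose commanded when the call began, along the tool's axes at that moment; what a row does not reach only later rows make up. A row lasts 1/12 s, in which the tool goes at most 41.7 mm and 7.16 degrees, less where a joint would pass 70% of its speed; a pose out of reach is approached as far as the arm can. A call with a gripper value outside its range is refused whole. The fingers move at their own pace and stop on an object; the grip force is fixed at half the most. Time passes only in rows, so rows that repeat a pose let the fingers close, or fill a call up. It gives the time, the measured TCP pose, the force and the opening at its end, in the units of the state.
- sense(): the state, without advancing time (a new reading comes with each control period).
- imaging.get_image(name): name is "side" or "top" or "wrist"; returns a dict with "img" (400x640x3 uint8, red, green, blue), "mtx" (3x3 intrinsics, pixels), "origin" and "orientation" of the camera in the world; the wrist camera has in their place "hand_eye" (4x4, takes a point from camera to tool coordinates, whose origin is the TCP and whose axes are the tool frame's). Camera axes: x right, y down, z forward; pixel columns grow to the right and rows downward; lengths in m; the calibration is good to about 2 mm. A picture is of the moment at which its call begins: read the wrist's pose just before it. There is no depth.
- workorder.sign_off(): hands the job in, once; it reports no verdict.
The state is a dict: "clock": time; "joints": joint angles; "qd": joint speeds; "effort": joint torques, N m; "eef_pos": TCP position; "tcp_rot": TCP orientation; "force": force on the tool from outside, world axes, zero at the start; "torque": the same for the moment, N m; "opening": finger opening in m.
Only numpy, scipy, OpenCV 4.12 (cv2) and the standard library are available. Lean on these libraries where they do the work, as an engineer would, in place of code of your own. Each camera call takes 0.05 s, during which the arm holds its last target.

## Working session

There is one attempt and no reset: what is moved stays moved. The work goes in short steps, Python scripts to look and compute and a shell command to move; the robot and the scene stay as the last step left them, time stands still between calls to the robot, and variables do not carry over. Pictures are saved under pics/ and viewed, and the job is handed in when it is done.

```bash
mkdir -p pics; ls
python3 - <<'E'
from rig import sense, imaging, workorder
import cv2
print(sense())
for n in ["top","side","wrist"]:
    d=imaging.get_image(n)
    cv2.imwrite(f"pics/{n}0.png",d["img"][:,:,::-1])
    print(n,{k:v for k,v in d.items() if k!="img"})
E
```

```text
pics
{'clock': 0.0, 'joints': array([-1.21581667,  0.62932334,  0.03843713,  1.51834157, -0.02697734,
        0.99628854, -0.02004189]), 'qd': array([ 0.000618  , -0.00150178,  0.00036387,  0.00182523, -0.00028181,
        0.00039526,  0.00107625]), 'effort': array([ 3.88884891e-04, -5.63403511e+01,  1.22620605e+00, -1.93445992e+01,
        1.10840620e-02,  1.08300606e-02, -6.90505615e-06]), 'eef_pos': array([0.26525411, 0.59280207, 0.25541218]), 'tcp_rot': array([ 0.69138999,  0.14704167,  0.69163528, -0.14832151]), 'force': array([ 0.43318691, -0.15373286,  0.63128065]), 'torque': array([-0.01778984,  0.01790985, -0.04213892]), 'opening': 0.08551986045050289}
top {'mtx': array([[375.61567085,   0.        , 326.177135  ],
       [  0.        , 375.61567085, 205.36058809],
       [  0.        ,   0.        ,   1.        ]]), 'origin': array([ 0.50414319, -0.01817986,  0.75699942]), 'orientation': array([ 0.04462667, -0.69599209,  0.71633235, -0.02171262])}
side {'mtx': array([[432.27422655,   0.        , 322.53449688],
       [  0.        , 432.27422655, 203.75347546],
       [  0.        ,   0.        ,   1.        ]]), 'origin': array([0.31403806, 0.60720921, 0.56924069]), 'orientation': array([ 0.08367679, -0.18710392,  0.87799364, -0.43257079])}
wrist {'mtx': array([[312.99456906,   0.        , 314.60979797],
       [  0.        , 312.99456906, 200.41201137],
       [  0.        ,   0.        ,   1.        ]]), 'hand_eye': array([[-7.85373497e-04, -3.10750255e-01,  9.50491274e-01,
        -1.17346869e-01],
       [ 9.99999674e-01, -4.23060153e-04,  6.87967589e-04,
        -3.25541984e-04],
       [ 1.88328880e-04,  9.50491504e-01,  3.10750486e-01,
        -7.95925991e-02],
       [ 0.00000000e+00,  0.00000000e+00,  0.00000000e+00,
         1.00000000e+00]])}
```

View pics/top0.png

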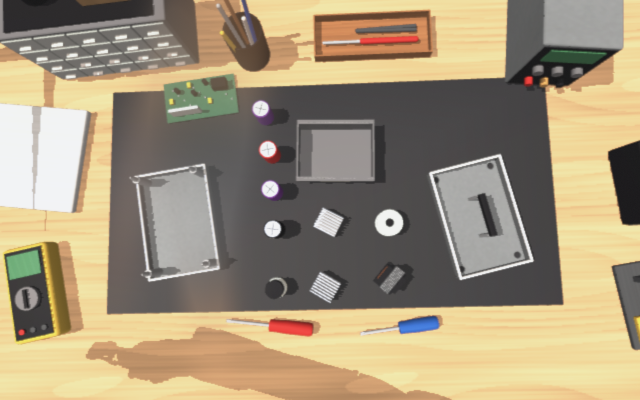

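View pics/side0.png

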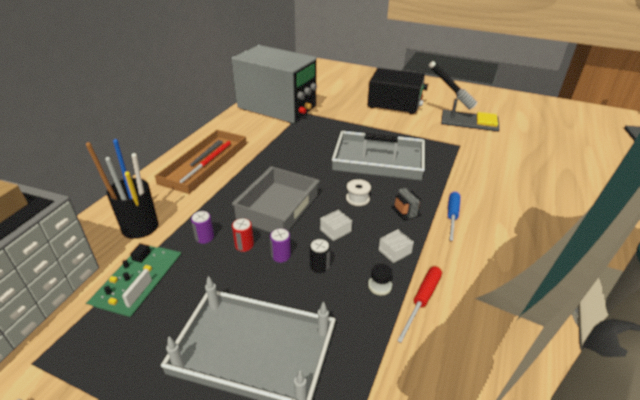

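View pics/wrist0.png

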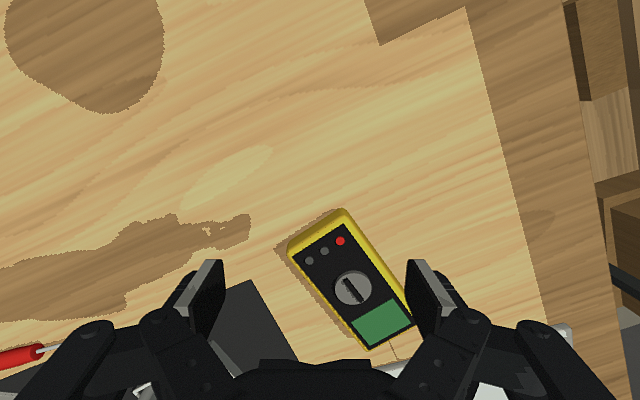

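The top view is listed below.

- **Stand and bin:** stand (178,222), bin (336,151).
- **Upper tray:** (481,216).
- **Capacitor look-alikes:** purple (261,109), red (268,150), purple (270,189), a black can with a bright top (273,229), and the flux jar with its black cap (277,288). The black can at (273,229) is the capacitor.
- **Heat sinks:** (329,221) and (326,287).
- **Transformer and reel:** transformer (390,278), reel (389,222).

I'll check these in a close crop.

```bash
cat > h.py <<'E'
import numpy as np, cv2
from scipy.spatial.transform import Rotation as R
from rig import sense, imaging
def q2R(q): return R.from_quat([q[1],q[2],q[3],q[0]]).as_matrix()
def cam(n):
    s=sense(); d=imaging.get_image(n)
    if n=="wrist":
        Rt=q2R(s["tcp_rot"]); H=d["hand_eye"]
        Rc=Rt@H[:3,:3]; o=s["eef_pos"]+Rt@H[:3,3]
    else: Rc=q2R(d["orientation"]); o=d["origin"]
    return dict(img=np.ascontiguousarray(d["img"][:,:,::-1]),K=d["mtx"],R=Rc,o=o)
def ray(c,u,v,z):
    d=c["R"]@np.linalg.solve(c["K"],[u,v,1.]); t=(z-c["o"][2])/d[2]; return c["o"]+t*d
def proj(c,p):
    q=c["K"]@(c["R"].T@(np.asarray(p,float)-c["o"])); return q[:2]/q[2]
def zoom(c,u,v,w,h,f,name):
    im=c["img"][v-h//2:v+h//2,u-w//2:u+w//2]
    cv2.imwrite("pics/"+name,cv2.resize(im,None,fx=f,fy=f,interpolation=cv2.INTER_CUBIC))
E
python3 - <<'E'
from h import *
c=cam("top"); print(c["R"])
zoom(c,335,250,200,120,4,"z1.png")
zoom(c,178,222,140,140,4,"z2.png")
zoom(c,481,216,140,140,4,"z3.png")
for u,v in [(320,200),(420,200),(320,100)]: print(ray(c,u,v,0.003))
E
```

```text
[[-0.02720696 -0.99518537  0.09415868]
 [-0.99906122  0.03024716  0.03101271]
 [-0.03371143 -0.09322652 -0.99507405]]
[0.58674761 0.01750945 0.003     ]
[ 0.58055819 -0.18292558  0.003     ]
[0.7951605  0.01215414 0.003     ]
```

View pics/z1.png

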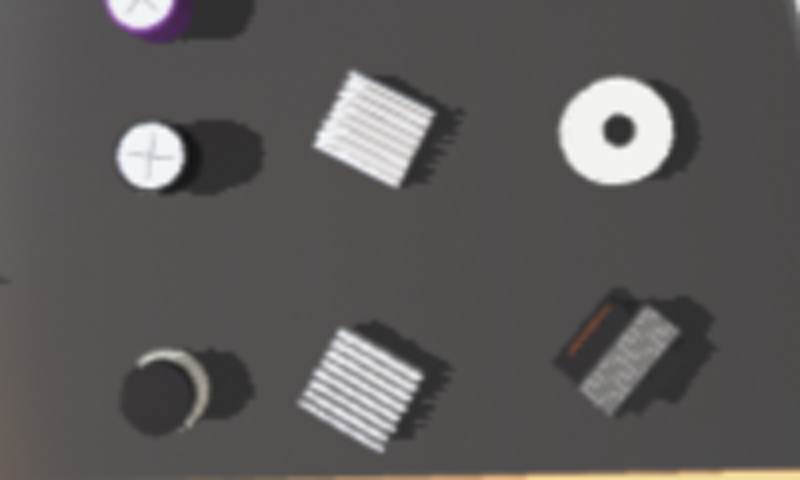

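View pics/z2.png

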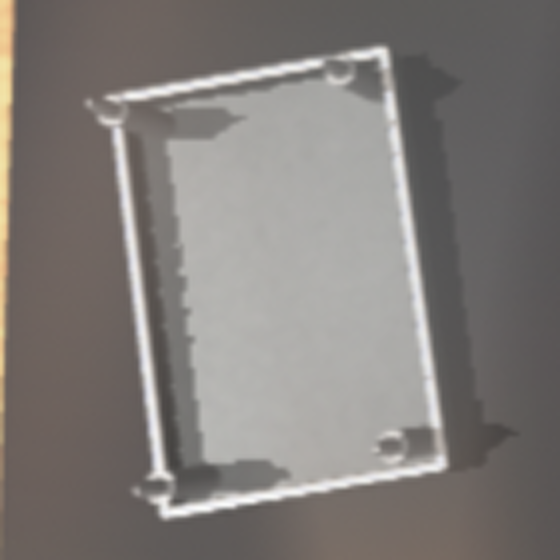

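View pics/z3.png

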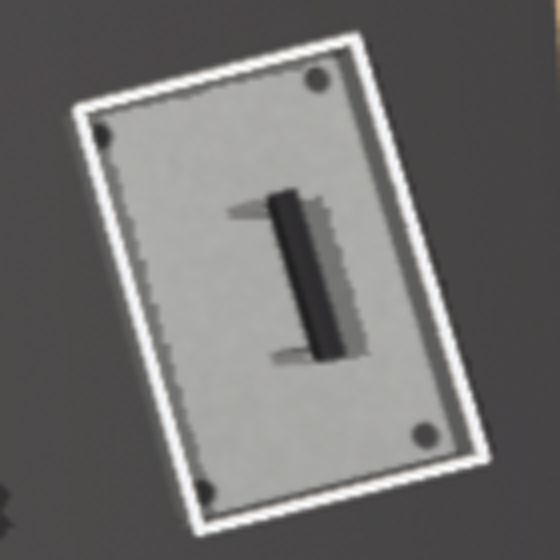

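```bash
cat > m.py <<'E'
from h import *
def mask(c,lo,box):
    g=cv2.cvtColor(c["img"],cv2.COLOR_BGR2HSV); m=((g[...,2]>lo)&(g[...,1]<60)).astype(np.uint8)
    o=np.zeros_like(m); u0,v0,u1,v1=box; o[v0:v1,u0:u1]=m[v0:v1,u0:u1]; return o
def rect(c,m,z,name):
    cs,_=cv2.findContours(m,cv2.RETR_EXTERNAL,cv2.CHAIN_APPROX_NONE)
    k=max(cs,key=cv2.contourArea).reshape(-1,2)
    P=np.array([ray(c,u,v,z)[:2] for u,v in k],np.float32)*1000
    (x,y),(w,h),a=cv2.minAreaRect(P)
    if w<h: w,h,a=h,w,a+90
    print(name,"c",np.round([x,y],1),"size",round(w,1),round(h,1),"long-axis deg",round(((a+90)%180)-90,1))
E
python3 - <<'E'
from m import *
c=cam("top")
for n,lo,b,z in [("hs_a",120,(308,200,350,243),.031),("hs_b",120,(304,266,348,308),.031),("stand",150,(130,158,225,285),.025),("tray",190,(424,150,540,285),.031),("cap",150,(260,216,290,242),.055),("reel",150,(370,204,410,242),.035),("bin",85,(290,115,380,186),.045),("trcore",90,(370,255,410,300),.045)]:
    rect(c,mask(c,lo,b),z,n)
# transformer core corners from crop (x4)
o=(235,190)
for q in [(650,305),(682,328),(612,417),(580,390)]: print(np.round(ray(c,o[0]+q[0]/4,o[1]+q[1]/4,.045)*1000,1))
# handle ends in crop z3 (offset 411,146)
for q in [(282,195),(329,357)]: print("handle",np.round(ray(c,411+q[0]/4,146+q[1]/4,.069)*1000,1))
for q in [(317,79),(426,435)]: print("hole",np.round(ray(c,411+q[0]/4,146+q[1]/4,.006)*1000,1))
for q in [(160,392)]: print("jar",np.round(ray(c,235+q[0]/4,190+q[1]/4,.043)*1000,1))
E
```

```text
hs_a c [541.2   2.4] size 46.7 42.5 long-axis deg 61.7
hs_b c [416.8  11.6] size 46.6 43.0 long-axis deg 59.2
stand c [550.5 303. ] size 213.9 147.4 long-axis deg 7.9
tray c [ 543.9 -289.2] size 212.1 142.8 long-axis deg 12.8
cap c [530.1 106.6] size 30.3 28.1 long-axis deg 88.4
reel c [ 536.9 -114. ] size 51.6 49.8 long-axis deg 88.3
bin c [678.6 -14.9] size 152.2 122.3 long-axis deg 87.8
trcore c [ 428.9 -113.6] size 52.1 19.8 long-axis deg -41.6
[ 453.5 -125.9   45. ]
[ 442.5 -140.2   45. ]
[ 402.6 -106.1   45. ]
[415.3 -91.8  45. ]
handle [ 580. -280.   69.]
handle [ 506.1 -296.1   69. ]
hole [ 644.8 -325.     6. ]
hole [ 467.1 -365.6    6. ]
jar [418.6 104.6  43. ]
```

```bash
cat > g.py <<'E'
import sys
from h import *
# usage: g.py x y z psi : shift/turn from the current pose
s=sense(); R0=q2R(s["tcp_rot"]); p=s["eef_pos"]*1000
cur=np.degrees(np.arctan2(R0[1,1],R0[0,1]))
print("p",np.round(p,1),"psi",round(cur,1),"t",round(s["clock"],2),"open",round(s["opening"]*1000,1),"F",np.round(s["force"],1))
if len(sys.argv)>1:
    x,y,z,a=map(float,sys.argv[1:5]); 
    for k in (a,a+180):
        A=np.radians(k); T=np.array([[0,np.cos(A),np.sin(A)],[0,np.sin(A),-np.cos(A)],[-1,0,0]])
        t=np.degrees(R.from_matrix(R0.T@T).as_rotvec()); sh=R0.T@(np.array([x,y,z])-p)
        print("turn",np.round(t,1),"shift",np.round(sh,1))
    print("joints",np.round(s["joints"],2))
E
python3 g.py 541 2 160 -28
```

```text
p [265.4 593.1 255.9] psi 65.9 t 0.25 open 85.3 F [-0.6 -0.6  0.7]
turn [93.9  0.   0. ] shift [  96.3 -426.8  493. ]
turn [-86.1  -0.    0. ] shift [  96.3 -426.8  493. ]
joints [-1.22  0.63  0.04  1.52 -0.03  1.   -0.02]
```

```bash
python3 -m pendant '[5,0,0,6,-26,30,0, 12,0,0,14,-60,70,0, 19,0,0,22,-96,111,0, 26,0,0,30,-130,150,0, 33,0,0,37,-160,185,0, 40,0,0,44,-190,220,0, 46,0,0,50,-220,254,0, 52,0,0,56,-250,289,0]'; python3 g.py 541 2 160 -28
```

```text
clock: 0.92
eef_pos: [0.4047, 0.2942, 0.2076]
tcp_rot: [0.556, 0.437, 0.556, -0.437]
force: [1.3, 0.9, -0.7]
opening: 0.0853
p [404.7 294.2 207.6] psi 13.6 t 0.92 open 85.3 F [ 1.3  0.9 -0.7]
turn [41.6 -0.  -0. ] shift [ 47.5  63.6 316.1]
turn [-138.4    0.    -0. ] shift [ 47.5  63.6 316.1]
joints [-0.88  0.5   0.27  1.99 -0.21  0.68 -0.23]
```

```bash
python3 -m pendant '[6,0,0,6,8,40,0, 12,0,0,12,16,80,0, 19,0,0,18,24,120,0, 25,0,0,24,32,160,0, 31,0,0,30,40,200,0, 36,0,0,36,48,240,0, 40,0,0,42,56,280,0, 41.6,0,0,47,63,314,0]'; python3 g.py 541 2 120 -28
```

```text
clock: 1.58
eef_pos: [0.5418, 0.0032, 0.1604]
tcp_rot: [0.365, 0.606, 0.364, -0.606]
force: [0.5, -0.2, 0.1]
opening: 0.0854
p [541.8   3.2 160.4] psi -28.0 t 1.58 open 85.4 F [ 0.5 -0.2  0.1]
turn [ 0.   0.  -0.1] shift [40.4 -0.2  1.4]
turn [-1.8e+02  1.0e-01  1.0e-01] shift [40.4 -0.2  1.4]
joints [-0.32  0.64  0.4   1.92 -0.39  0.66 -0.16]
```

Run:
```python
from m import *
c=cam("wrist"); cv2.imwrite("pics/w1.png",c["img"]); 
m=mask(c,170,(200,50,440,330)); cv2.imwrite("pics/w1m.png",m*255)
rect(c,m,.031,"hs_a")
```

```text
hs_a c [542.4   2.2] size 50.5 40.1 long-axis deg 62.0
```

View pics/w1.png

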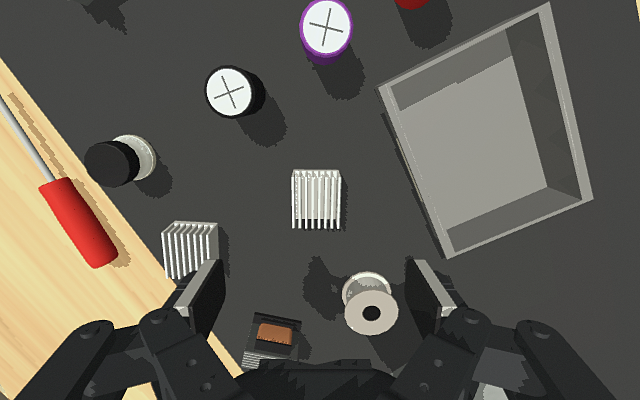

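The wrist view shows heat sink a at (316,200), at (542,2) mm with its fins along 62°. That agrees with the top view, so I'm descending.

```bash
python3 -m pendant '[0,0,0,20,0,1,0, 0,0,0,50,0,1,0, 0,0,0,80,0,1,0, 0,0,0,105,0,1,0, 0,0,0,120,0,1,0, 0,0,0,128,0,1,0, 0,0,0,130,0,1,0.2, 0,0,0,130,0,1,0.8]'; python3 -m pendant '[0,0,0,0,0,0,1, 0,0,0,0,0,0,1, 0,0,0,0,0,0,1, 0,0,0,0,0,0,1, 0,0,0,0,0,0,1, 0,0,0,-10,0,0,1, 0,0,0,-25,0,0,1, 0,0,0,-45,0,0,1]'; python3 g.py 550 303 160 98
```

```text
clock: 2.3
eef_pos: [0.5405, 0.0054, 0.0306]
tcp_rot: [-0.366, -0.605, -0.366, 0.605]
force: [-0.3, -0.5, 0.9]
opening: 0.0637
clock: 2.97
eef_pos: [0.5394, 0.0054, 0.076]
tcp_rot: [-0.365, -0.605, -0.366, 0.606]
force: [0.2, 0.5, -0.8]
opening: 0.0389
p [539.4   5.4  76. ] psi -27.7 t 2.97 open 38.9 F [ 0.2  0.5 -0.8]
turn [-1.257e+02 -1.000e-01  1.000e-01] shift [ -84.  -129.2 -268.3]
turn [54.3  0.1  0.1] shift [ -84.  -129.2 -268.3]
joints [-0.26  0.77  0.3   1.97 -0.47  0.47 -0.09]
```

```bash
python3 - <<'E'
from h import *
c=cam("top")
P=np.array([ray(c,108+a/4,152+b/4,.025)[:2]*1000 for a,b in [(112,97),(386,48),(445,465),(165,515)]])
print(P.round(1),P.mean(0))
for i in range(4):
    d=P[(i+1)%4]-P[i]; print(np.hypot(*d).round(1),np.degrees(np.arctan2(d[1],d[0])).round(1))
s=cam("side"); cv2.imwrite("pics/s1.png",cv2.resize(s["img"][250:400,130:370],None,fx=3.3,fy=3.3))
E
python3 g.py 547 331 160 8
```

```text
[[643.7 384.9]
 [663.9 245.9]
 [456.8 216.2]
 [436.1 354.2]] [550.1262235  300.27640912]
140.4 -81.7
209.2 -171.8
139.6 98.5
209.8 8.4
p [542.2   5.3  78.6] psi -27.7 t 3.07 open 38.6 F [ 0.9 -0.4 -0.7]
turn [-35.7  -0.   -0.3] shift [ -81.3 -146.8 -290.8]
turn [ 1.443e+02 -4.000e-01  1.000e-01] shift [ -81.3 -146.8 -290.8]
joints [-0.26  0.77  0.3   1.97 -0.47  0.47 -0.09]
```

View pics/s1.png

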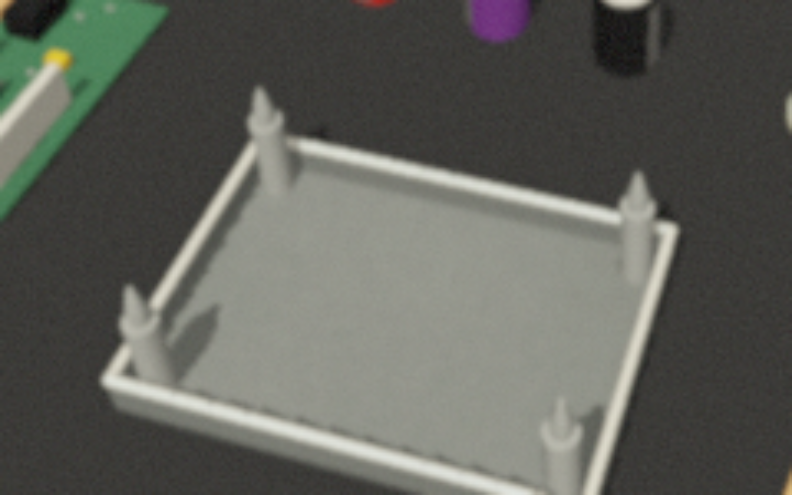

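```bash
python3 -m pendant '[-3,0,0,-20,-5,-10,1, -8,0,0,-50,-20,-38,1, -14,0,0,-70,-37,-73,1, -20,0,0,-81,-55,-109,1, -26,0,0,-81,-74,-147,1, -32,0,0,-81,-93,-184,1, -35,0,0,-81,-112,-222,1, -35.7,0,0,-81,-131,-258,1]'; python3 g.py 546 328 110 8.2
```

```text
clock: 3.73
eef_pos: [0.5438, 0.2922, 0.1568]
tcp_rot: [0.534, 0.463, 0.534, -0.463]
force: [0.6, -0.2, -0.7]
opening: 0.0389
p [543.8 292.2 156.8] psi 8.1 t 3.73 open 38.9 F [ 0.6 -0.2 -0.7]
turn [-0.1 -0.   0. ] shift [ 46.8   7.3 -35.1]
turn [179.9   0.    0. ] shift [ 46.8   7.3 -35.1]
joints [-0.71  0.72  0.28  1.71 -0.27  0.75 -0.16]
```

```bash
python3 -m pendant '[0,0,0,5,4,-20,1, 0,0,0,25,7,-35,1, 0,0,0,60,7,-35,1, 0,0,0,90,7,-35,1, 0,0,0,110,7,-35,1, 0,0,0,118,7,-35,1, 0,0,0,121,7,-35,1, 0,0,0,122,7,-35,1]'; python3 g.py 546 328 34.5 8.2
```

```text
clock: 4.4
eef_pos: [0.5454, 0.3254, 0.035]
tcp_rot: [0.533, 0.463, 0.534, -0.465]
force: [-3.7, -1.2, 7.0]
opening: 0.0391
p [545.4 325.4  35. ] psi 8.0 t 4.4 open 39.1 F [-3.7 -1.2  7. ]
turn [-0.2  0.   0.2] shift [ 0.5  0.9 -2.5]
turn [179.8   0.2  -0. ] shift [ 0.5  0.9 -2.5]
joints [-0.71  0.91  0.22  1.7  -0.32  0.57 -0.16]
```

```bash
python3 -m pendant '[0,0,0,0,0,0,0.3, 0,0,0,0,0,0,0.2, 0,0,0,0,0,0,0.2, 0,0,0,-10,0,0,0.1, 0,0,0,-35,0,0,0.1, 0,0,0,-70,0,0,0, 0,0,0,-105,0,0,0, 0,0,0,-135,0,0,0]'; python3 g.py 417 12 150 -31
```

```text
clock: 5.07
eef_pos: [0.547, 0.3258, 0.1728]
tcp_rot: [0.534, 0.465, 0.533, -0.463]
force: [0.1, -0.1, -0.7]
opening: 0.0855
p [547.  325.8 172.8] psi 8.0 t 5.07 open 85.5 F [ 0.1 -0.1 -0.7]
turn [39.  -0.1 -0.1] shift [  22.3 -172.3  292.8]
turn [-1.41e+02  1.00e-01 -1.00e-01] shift [  22.3 -172.3  292.8]
joints [-0.76  0.72  0.29  1.64 -0.27  0.81 -0.21]
```

```bash
python3 - <<'E'
from h import *
c=cam("wrist"); cv2.imwrite("pics/w2.png",c["img"])
E
python3 -m pendant '[5,0,0,2,-15,25,0, 10,0,0,5,-35,60,0, 16,0,0,8,-55,94,0, 22,0,0,11,-75,128,0, 28,0,0,14,-95,162,0, 33,0,0,17,-115,196,0, 37,0,0,20,-135,230,0, 39,0,0,22,-155,264,0]';  python3 g.py 417 12 150 -31
```

```text
clock: 5.78
eef_pos: [0.429, 0.0415, 0.1482]
tcp_rot: [0.348, 0.616, 0.347, -0.615]
force: [0.9, -0.9, -0.4]
opening: 0.0853
p [429.   41.5 148.2] psi -31.2 t 5.78 open 85.3 F [ 0.9 -0.9 -0.4]
turn [-0.2 -0.  -0.1] shift [-1.8  5.  31.5]
turn [ 1.798e+02 -1.000e-01  1.000e-01] shift [-1.8  5.  31.5]
joints [-0.43  0.55  0.38  2.22 -0.46  0.45 -0.22]
```

View pics/w2.png

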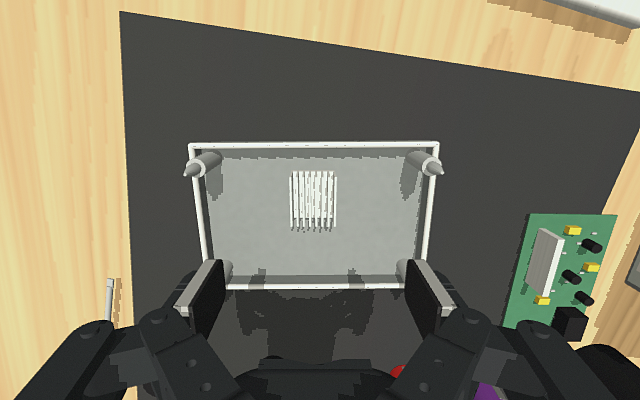

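Heat sink 1 lies flat in the stand at (313,200), clear of the posts. I'm going for the second one.

```bash
python3 -m pendant '[0,0,0,0,2,15,0, 0,0,0,15,5,31,0, 0,0,0,45,5,31,0, 0,0,0,80,5,31,0, 0,0,0,105,5,31,0, 0,0,0,115,5,31,0, 0,0,0,117,5,31,0.3, 0,0,0,118,5,31,0.8]'; python3 g.py 417 12 30 -31;python3 -m pendant '[0,0,0,0,0,0,1, 0,0,0,0,0,0,1, 0,0,0,0,0,0,1, 0,0,0,0,0,0,1, 0,0,0,0,0,0,1, 0,0,0,-10,0,0,1, 0,0,0,-30,0,0,1, 0,0,0,-60,0,0,1]'; python3 g.py 554 272.5 150 8.2
```

```text
clock: 6.45
eef_pos: [0.4238, 0.0139, 0.0351]
tcp_rot: [-0.345, -0.612, -0.349, 0.62]
force: [-0.4, 0.4, -0.2]
opening: 0.0638
p [423.8  13.9  35.1] psi -31.2 t 6.45 open 63.8 F [-0.4  0.4 -0.2]
turn [-0.1  0.4  0.6] shift [ 5.2 -4.8  5.2]
turn [179.8   1.   -0.6] shift [ 5.2 -4.8  5.2]
joints [-0.3   0.79  0.29  2.28 -1.1   0.23  0.46]
clock: 7.12
eef_pos: [0.4234, 0.014, 0.0959]
tcp_rot: [-0.345, -0.611, -0.35, 0.62]
force: [-0.4, 0.7, -1.0]
opening: 0.039
p [423.4  14.   95.9] psi -31.1 t 7.12 open 39.0 F [-0.4  0.7 -1. ]
turn [-39.3   0.1   0.8] shift [ -55.8  -22.5 -288.4]
turn [140.7   1.1  -0.2] shift [ -55.8  -22.5 -288.4]
joints [-0.46  0.7   0.54  2.26 -0.92  0.43  0.31]
```

```bash
python3 -m pendant '[-3,0,0,-25,-2,-15,1, -8,0,0,-55,-4,-45,1, -15,0,0,-60,-7,-85,1, -22,0,0,-60,-10,-125,1, -28,0,0,-60,-13,-165,1, -34,0,0,-60,-16,-205,1, -38,0,0,-60,-20,-245,1, -39.3,0,0.8,-60,-22,-280,1]'; python3 g.py 553.5 277 39 8.2
```

```text
clock: 7.78
eef_pos: [0.5513, 0.2684, 0.1551]
tcp_rot: [0.537, 0.462, 0.535, -0.461]
force: [0.7, 0.3, -1.5]
opening: 0.0389
p [551.3 268.4 155.1] psi 8.5 t 7.78 open 38.9 F [ 0.7  0.3 -1.5]
turn [ 0.3  0.1 -0.2] shift [116.1   3.1  -8.3]
turn [-1.797e+02  2.000e-01  1.000e-01] shift [116.1   3.1  -8.3]
joints [-0.85  0.78  0.6   1.73 -0.57  0.81  0.17]
```

```bash
python3 -m pendant '[0,0,0,20,3,-8,1, 0,0,0,55,3,-8,1, 0,0,0,85,3,-8,1, 0,0,0,103,3,-8,1, 0,0,0,112,3,-8,1, 0,0,0,115,3,-8,1, 0,0,0,116.5,3,-8,1, 0,0,0,117,3,-8,0.9]'; python3 -m pendant '[0,0,0,0,0,0,0.3, 0,0,0,0,0,0,0.2, 0,0,0,0,0,0,0.2, 0,0,0,-10,0,0,0.1, 0,0,0,-35,0,0,0.1, 0,0,0,-70,0,0,0, 0,0,0,-105,0,0,0, 0,0,0,-140,0,0,0]'
python3 - <<'E'
from h import *
c=cam("wrist"); cv2.imwrite("pics/w3.png",c["img"])
E
python3 g.py 429 -114 150 -41.6;python3 g.py 429 -114 150 48.4
```

```text
clock: 8.45
eef_pos: [0.5507, 0.273, 0.0399]
tcp_rot: [0.534, 0.462, 0.535, -0.464]
force: [-8.9, -1.9, 19.8]
opening: 0.0387
clock: 9.12
eef_pos: [0.5522, 0.2733, 0.1791]
tcp_rot: [0.536, 0.462, 0.533, -0.463]
force: [0.9, 0.7, -0.1]
opening: 0.0856
p [556.3 274.2 186.3] psi 8.2 t 9.17 open 85.7 F [ 1.9 -0.2  4. ]
turn [49.8 -0.3 -0.7] shift [  34.2 -182.   366. ]
turn [-130.2    0.8   -0.3] shift [  34.2 -182.   366. ]
joints [-0.88  0.75  0.64  1.7  -0.55  0.87  0.13]
p [556.3 274.2 186.3] psi 8.2 t 9.17 open 85.7 F [ 1.9 -0.2  4. ]
turn [-40.2   0.3  -0.7] shift [  34.2 -182.   366. ]
turn [139.8  -0.8  -0.3] shift [  34.2 -182.   366. ]
joints [-0.88  0.75  0.64  1.7  -0.55  0.87  0.13]
```

View pics/w3.png

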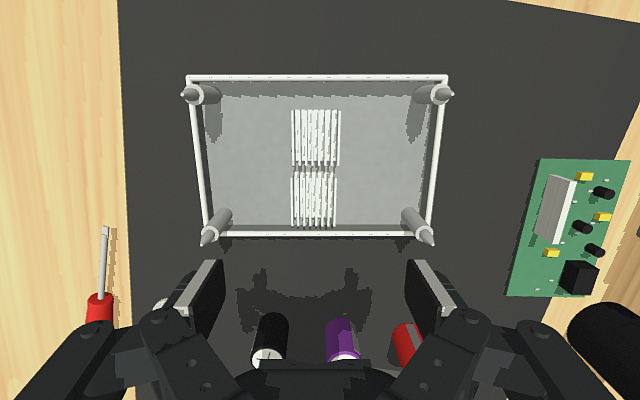

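Both sinks are flat and side by side, at (315,135) and (313,200). While the arm hovers here, I'll fix the stand's posts more closely.

Run:
```python
from h import *
for i in range(2): c=cam("wrist")
cv2.imwrite("pics/w4.png",c["img"])
import pickle; pickle.dump(c,open("c4.pkl","wb"))
zs=[cv2.resize(c["img"][v-25:v+25,u-30:u+30],None,fx=6,fy=6,interpolation=cv2.INTER_CUBIC) for u,v in [(195,90),(440,90),(210,230),(425,230)]]
cv2.imwrite("pics/w4z.png",np.vstack([np.hstack(zs[:2]),np.hstack(zs[2:])]))
```

```text
(no output)
```

View pics/w4z.png

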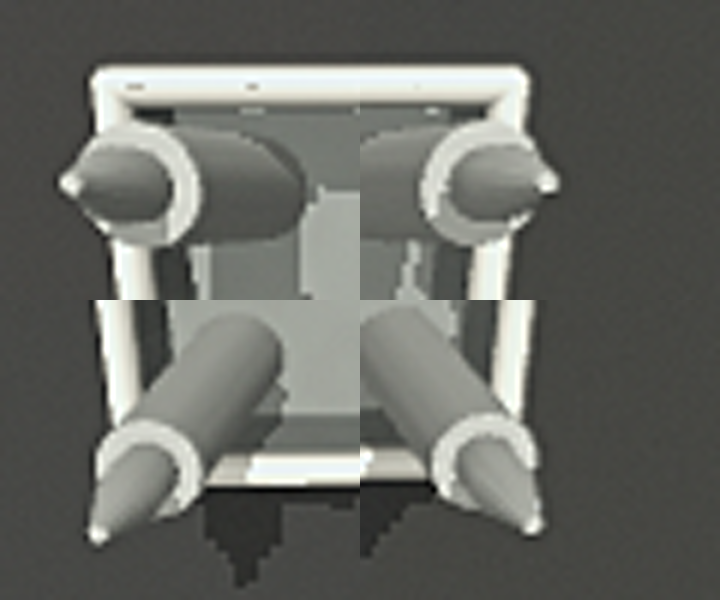

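Run:
```python
from h import *
import pickle; c=pickle.load(open("c4.pkl","rb"))
for z,L in [(.074,[(176.7,95.7),(440.8,95.7),(423.8,242.5),(196.3,244.2)]),(.053,[(188.3,95.8),(429.5,95.8),(415.8,232),(205,233.3)])]:
    P=np.array([ray(c,u,v,z)[:2]*1000 for u,v in L]); print(P.round(1),P.mean(0).round(1))
    for i in range(4):
        d=P[(i+1)%4]-P[i]; print(np.hypot(*d).round(1),np.degrees(np.arctan2(d[1],d[0])).round(1))
```

```text
[[452.6 341.1]
 [632.4 367.2]
 [648.7 256.7]
 [468.9 230.3]] [550.7 298.8]
181.6 8.3
111.7 -81.6
181.7 -171.6
112.0 98.4
[[452.8 341.2]
 [632.1 367.3]
 [649.1 256.7]
 [469.1 230.4]] [550.8 298.9]
181.2 8.3
111.9 -81.3
181.8 -171.7
112.0 98.4
```

```bash
python3 -m pendant '[6,0,0,2,-16,30,0, 12,0,0,4,-32,65,0, 19,0,0,7,-50,100,0, 26,0,0,11,-68,137,0, 33,0,0,15,-86,174,0, 39,0,0,19,-105,211,0, 45,0,0,23,-124,248,0, 50,0,0,27,-142,285,0]'; python3 g.py 429 -114 140 -41.6
```

```text
clock: 9.93
eef_pos: [0.4512, -0.0301, 0.1501]
tcp_rot: [-0.289, -0.645, -0.287, 0.646]
force: [0.2, 0.2, -0.6]
opening: 0.0853
p [451.2 -30.1 150.1] psi -42.0 t 9.93 open 85.3 F [ 0.2  0.2 -0.6]
turn [-0.4  0.1 -0.1] shift [10.4 39.6 77.2]
turn [179.6  -0.2  -0.2] shift [10.4 39.6 77.2]
joints [-0.5   0.66  0.76  2.17 -0.8   0.62  0.11]
```

```bash
python3 -m pendant '[0,0,0,2,10,20,0, 0,0,0,5,20,45,0, 0,0,0,8,32,65,0, 0,0,0,10,39,76,0, 0,0,0,10,39.6,77,0, 0,0,0,10,39.6,77,0, 0,0,0,10,39.6,77,0, 0,0,0,10,39.6,77,0]'; python3 g.py 429 -114 40 -41.6;python3 - <<'E'
from h import *
c=cam("wrist"); cv2.imwrite("pics/w5.png",c["img"])
E
```

```text
clock: 10.6
eef_pos: [0.4314, -0.1114, 0.1408]
tcp_rot: [-0.291, -0.645, -0.289, 0.645]
force: [-0.3, -0.0, 0.1]
opening: 0.0856
p [ 431.4 -111.4  140.8] psi -41.6 t 10.6 open 85.6 F [-0.3 -0.   0.1]
turn [ 0.   0.1 -0.1] shift [100.8  -0.3   3.5]
turn [-1.8e+02  2.0e-01  1.0e-01] shift [100.8  -0.3   3.5]
joints [-0.28  0.65  0.71  2.19 -0.81  0.57  0.31]
```

View pics/w5.png

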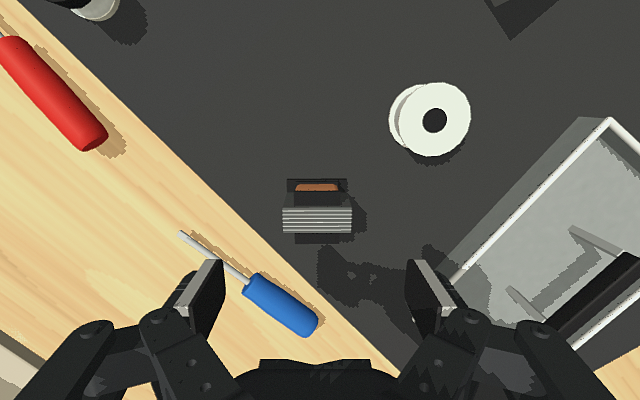

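Run:
```python
from h import *
c=cam("wrist")
zoom(c,318,207,100,80,8,"w5z.png")
for q in [(317,219),(283,206),(352,206),(352,233),(283,233)]: print(ray(c,*q,.045)*1000)
```

```text
[ 430.10815295 -116.14456352   45.        ]
[418.45522875 -92.33766515  45.        ]
[ 455.61703841 -125.37348928   45.        ]
[ 442.13569108 -141.75012486   45.        ]
[ 403.89740476 -107.74064614   45.        ]
```

View pics/w5z.png

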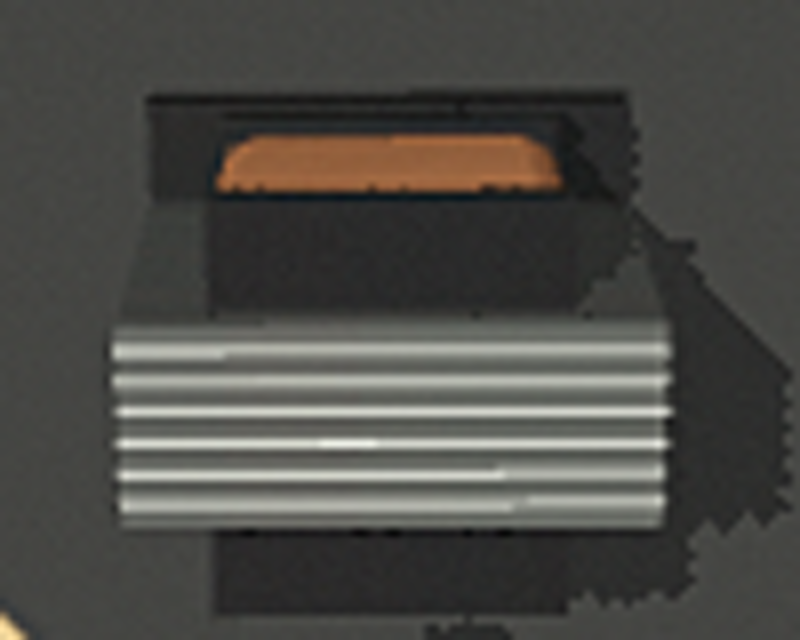

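Core top is centred at (317,219), which is (430,-116) mm. Descending to grip it across the core.

```bash
python3 -m pendant '[0,0,0,15,2,4,0, 0,0,0,40,2,4,0, 0,0,0,65,2,4,0, 0,0,0,85,2,4,0, 0,0,0,97,2,4,0, 0,0,0,102,2,4,0, 0,0,0,103,2,4,0.2, 0,0,0,103,2,4,0.8]'; python3 g.py 430 -116 38 -41.6;python3 -m pendant '[0,0,0,0,0,0,1, 0,0,0,0,0,0,1, 0,0,0,0,0,0,1, 0,0,0,0,0,0,1, 0,0,0,-3,0,0,1, 0,0,0,-12,0,0,1, 0,0,0,-30,0,0,1, 0,0,0,-60,0,0,1]'; python3 g.py 679 -15 160 -2.2
```

```text
clock: 11.37
eef_pos: [0.4303, -0.117, 0.0378]
tcp_rot: [-0.29, -0.645, -0.288, 0.645]
force: [-0.9, 0.2, -0.9]
opening: 0.0639
p [ 430.3 -117.    37.8] psi -41.7 t 11.37 open 63.9 F [-0.9  0.2 -0.9]
turn [-0.1  0.1 -0.1] shift [-0.2 -0.9 -0.5]
turn [ 1.799e+02 -2.000e-01 -1.000e-01] shift [-0.2 -0.9 -0.5]
joints [-0.03  0.8   0.34  2.23 -1.06  0.28  0.53]
clock: 12.03
eef_pos: [0.4289, -0.1168, 0.0973]
tcp_rot: [-0.289, -0.644, -0.289, 0.646]
force: [1.2, -0.1, -3.5]
opening: 0.049
p [ 428.9 -116.8   97.3] psi -41.7 t 12.03 open 49.0 F [ 1.2 -0.1 -3.5]
turn [-39.5   0.2   0.1] shift [ -63.6  118.8 -242.2]
turn [ 1.405e+02  1.000e-01 -2.000e-01] shift [ -63.6  118.8 -242.2]
joints [-0.17  0.71  0.56  2.22 -0.9   0.46  0.39]
```

```bash
python3 -m pendant '[4,0,0,-20,10,-12,1, 10,0,0,-45,24,-38,1, 16,0,0,-62,40,-72,1, 22,0,0,-63,57,-107,1, 29,0,0,-63,74,-143,1, 36,0,0,-63,92,-180,1, 42,0,0,-63,110,-215,1, 48,0,0,-63,118,-240,1]'
python3 - <<'E'
from m import *
c=cam("top"); zoom(c,336,151,110,90,7,"b1.png")
c=cam("wrist"); cv2.imwrite("pics/w6.png",c["img"])
E
python3 g.py 679 -15 41.5 -92
```

```text
clock: 12.7
eef_pos: [0.681, -0.0135, 0.1604]
tcp_rot: [0.003, 0.708, 0.0, -0.706]
force: [0.1, -0.5, -3.1]
opening: 0.0494
p [681.3 -11.2 159.2] psi -89.3 t 12.8 open 49.1 F [-0.6  0.6 -3.7]
turn [ 2.7 -0.2 -0.1] shift [117.7   3.4   2.6]
turn [-177.3    0.2   -0.2] shift [117.7   3.4   2.6]
joints [-0.5   0.99  0.98  1.53 -0.89  1.11 -0.88]
```

View pics/w6.png

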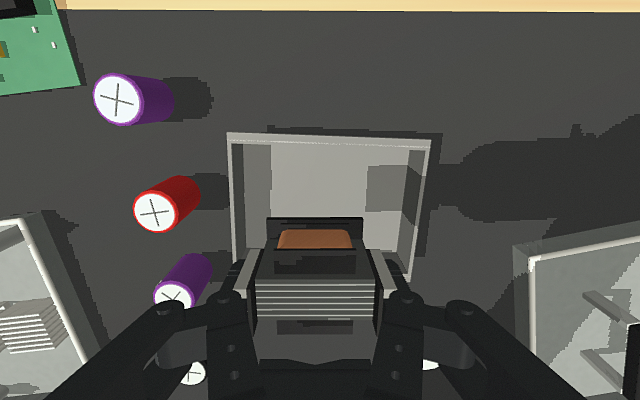

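Run:
```python
from h import *
c=cam("wrist")
a=ray(c,228,133,.045)[:2]*1000;b=ray(c,432,140,.045)[:2]*1000
d=a-b; L=np.hypot(*d); d/=L; n=np.array([-d[1],d[0]]); m=(a+b)/2
print(a,b,L,np.degrees(np.arctan2(d[1],d[0])),"centre",m+55*n)
```

```text
[736.54466039  51.91910782] [733.15199254 -97.17638544] 149.13408834264592 88.69645953001924 centre [679.86256016 -21.37743773]
```

```bash
python3 -m pendant '[2,0,0,10,5,1,1, 2,0,0,35,9,1,1, 2,0,0,65,9,1,1, 2,0,0,90,9,1,1, 2,0,0,105,9,1,1, 2,0,0,113,9,1,1, 2,0,0,116,9,1,1, 2,0,0,117,9,1,1]'; python3 g.py 680 -21 41 -91
```

```text
clock: 13.52
eef_pos: [0.6771, -0.0265, 0.0445]
tcp_rot: [-0.01, 0.708, -0.012, -0.706]
force: [0.2, 0.7, -2.8]
opening: 0.0495
p [677.1 -26.5  44.5] psi -91.8 t 13.52 open 49.5 F [ 0.2  0.7 -2.8]
turn [-0.8 -0.1 -0.2] shift [ 3.5 -5.6 -2.7]
turn [179.2  -0.3   0.2] shift [ 3.5 -5.6 -2.7]
joints [-0.45  1.12  0.87  1.59 -1.01  0.94 -0.81]
```

```bash
python3 -m pendant '[0,0,0,1.5,-3,0,1, 0,0,0,2.5,-3,0,1, 0,0,0,3,-3,0,1, 0,0,0,3,-3,0,0.5, 0,0,0,3,-3,0,0.2, 0,0,0,3,-3,0,0.2, 0,0,0,3,-3,0,0.2, 0,0,0,-5,-3,0,0.2]'; python3 -m pendant '[0,0,0,-20,0,0,0.2, 0,0,0,-50,0,0,0.2, 0,0,0,-85,0,0,0.2, 0,0,0,-115,0,0,0.2, 0,0,0,-135,0,0,0, 0,0,0,-145,0,0,0, 0,0,0,-150,0,0,0, 0,0,0,-150,0,0,0]';  python3 - <<'E'
from h import *
c=cam("wrist"); cv2.imwrite("pics/w7.png",c["img"])
E
python3 g.py 544 -289 190 -77
```

```text
clock: 14.18
eef_pos: [0.6765, -0.0225, 0.0484]
tcp_rot: [0.01, -0.707, 0.012, 0.707]
force: [-0.5, -0.0, 0.5]
opening: 0.0684
clock: 14.85
eef_pos: [0.6771, -0.0222, 0.1999]
tcp_rot: [-0.01, 0.708, -0.011, -0.706]
force: [-1.0, 0.0, -0.8]
opening: 0.0854
p [676.6 -21.9 198.5] psi -91.7 t 14.9 open 85.0 F [-0.9  0.5 -0.2]
turn [-14.7  -0.   -0.1] shift [  9.1 270.9 124.6]
turn [165.3  -0.2   0. ] shift [  9.1 270.9 124.6]
joints [-0.5   0.95  1.01  1.51 -0.84  1.16 -0.93]
```

View pics/w7.png

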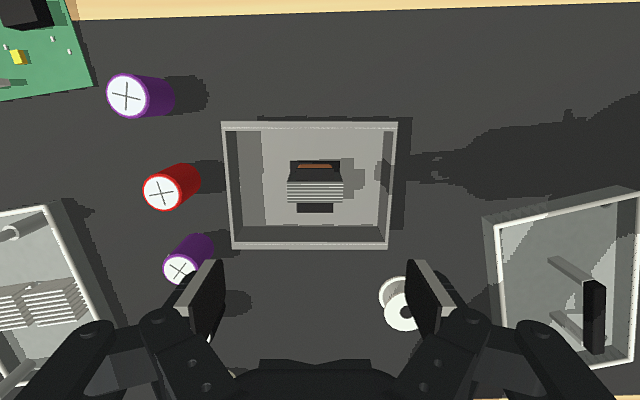

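The transformer stands upright near the bin's centre, at (316,188). Next is the upper tray.

```bash
python3 -m pendant '[-1,0,0,1,22,10,0, -3,0,0,3,58,26,0, -6,0,0,5,96,44,0, -9,0,0,6,134,62,0, -12,0,0,7,172,79,0, -14,0,0,8,209,96,0, -14.6,0,0,9,243,112,0, -14.6,0,0,9,262,121,0]'; python3 -m pendant '[0,0,0,0,6,3,0, 0,0,0,0,9,4,0, 0,0,0,0,9,4,0, 0,0,0,0,9,4,0, 0,0,0,0,9,4,0, 0,0,0,0,9,4,0, 0,0,0,0,9,4,0, 0,0,0,0,9,4,0]'
python3 - <<'E'
from h import *
import pickle
c=cam("wrist"); cv2.imwrite("pics/w8.png",c["img"]); pickle.dump(c,open("c8.pkl","wb"))
E
python3 g.py 544 -289 60 -77.2
```

```text
clock: 15.57
eef_pos: [0.5441, -0.2849, 0.1894]
tcp_rot: [-0.079, -0.702, -0.076, 0.704]
force: [0.3, -0.1, -0.0]
opening: 0.0857
clock: 16.23
eef_pos: [0.5467, -0.2894, 0.1907]
tcp_rot: [0.081, 0.703, 0.079, -0.702]
force: [0.3, -0.4, -0.4]
opening: 0.085
p [ 546.6 -289.7  190.7] psi -77.1 t 16.28 open 85.5 F [-0.3  0.2  0.8]
turn [ 0.1 -0.  -0.2] shift [130.7  -1.7   2.5]
turn [-1.799e+02  3.000e-01 -1.000e-01] shift [130.7  -1.7   2.5]
joints [-0.06  0.84  0.91  1.69 -0.77  1.   -0.22]
```

View pics/w8.png

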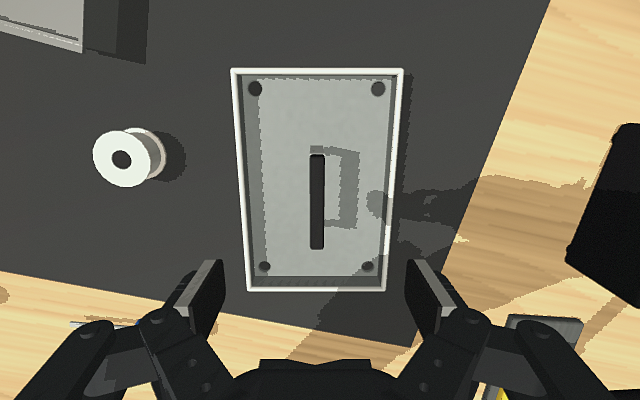

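Run:
```python
from h import *
import pickle; c=pickle.load(open("c8.pkl","rb"))
for z,L in [(.031,[(231,69),(403,69),(385,291),(247,291)]),(.008,[(255,89),(378,89),(368,267),(265,267)]),(.069,[(309.5,155),(324.5,155),(323.5,248.5),(309.5,248.5)])]:
    P=np.array([ray(c,u,v,z)[:2]*1000 for u,v in L]); print(P.mean(0).round(1))
    for i in range(4):
        d=P[(i+1)%4]-P[i]; print(np.hypot(*d).round(1),np.degrees(np.arctan2(d[1],d[0])).round(1))
```

```text
[ 544.4 -292.4]
140.9 -77.0
211.2 -167.1
141.8 102.9
210.9 12.7
[ 544.3 -292.7]
111.2 -77.0
181.8 -166.9
111.6 102.9
181.6 13.0
[ 545.9 -291.9]
11.5 -77.1
79.4 -167.1
11.8 102.9
79.4 12.7
```

```bash
python3 -m pendant '[0,0,0,15,2.2,2.8,0, 0,0,0,45,2.2,2.8,0, 0,0,0,75,2.2,2.8,0, 0,0,0,100,2.2,2.8,0, 0,0,0,115,2.2,2.8,0, 0,0,0,122,2.2,2.8,0, 0,0,0,124,2.2,2.8,0.3, 0,0,0,124,2.2,2.8,0.8]'; python3 -m pendant '[0,0,0,0,0,0,1, 0,0,0,0,0,0,1, 0,0,0,0,0,0,1, 0,0,0,0,0,0,1, 0,0,0,0,0,0,1, 0,0,0,0,0,0,1, 0,0,0,0,0,0,1, 0,0,0,0,0,0,1]'; python3 g.py 544.4 -292.5 67 -77.1
```

```text
clock: 16.95
eef_pos: [0.5445, -0.2939, 0.0672]
tcp_rot: [0.081, 0.703, 0.078, -0.702]
force: [-0.3, 0.1, -0.1]
opening: 0.0637
clock: 17.62
eef_pos: [0.5447, -0.2932, 0.0677]
tcp_rot: [0.081, 0.703, 0.078, -0.702]
force: [-0.9, 1.8, 5.6]
opening: 0.0107
p [ 544.7 -293.2   67.7] psi -77.1 t 17.62 open 10.7 F [-0.9  1.8  5.6]
turn [ 0.  -0.1 -0.2] shift [ 0.7 -0.7  0.1]
turn [-180.     0.3   -0.2] shift [ 0.7 -0.7  0.1]
joints [ 0.02  0.98  0.77  1.76 -0.93  0.8  -0.09]
```

```bash
python3 -m pendant '[0,0,0,-3,0,0,1, 0,0,0,-10,0,0,1, 0,0,0,-25,0,0,1, 0,0,0,-45,0,0,1, 0,0,0,-70,0,0,1, 0,0,0,-95,0,0,1, 0,0,0,-115,0,0,1, 0,0,0,-125,0,0,1]'
python3 - <<'E'
from h import *
c=cam("wrist"); cv2.imwrite("pics/w9.png",c["img"])
E
python3 g.py 550.7 298.9 200 -81.65
```

```text
clock: 18.28
eef_pos: [0.5446, -0.2942, 0.1954]
tcp_rot: [0.081, 0.704, 0.077, -0.701]
force: [0.9, -1.1, -4.1]
opening: 0.0108
p [ 545.  -294.4  196. ] psi -77.1 t 18.33 open 10.9 F [ 0.4 -1.4 -3.6]
turn [ 4.5 -0.3 -0.4] shift [  -7.6 -577.1 -137.7]
turn [-175.5    0.6   -0.4] shift [  -7.6 -577.1 -137.7]
joints [-0.06  0.83  0.92  1.69 -0.76  1.01 -0.21]
```

View pics/w9.png

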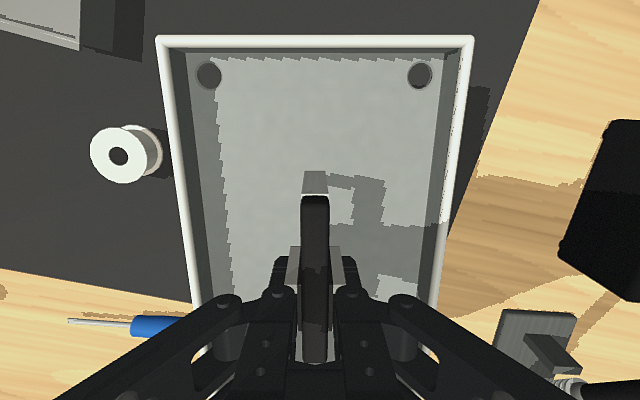

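```bash
python3 -m pendant '[0,0,0,0,-6,-1.5,1, 0,0,0,-1,-20,-5,1, 0,0,0,-2,-44,-11,1, 1,0,0,-3,-75,-18,1, 1,0,0,-4,-108,-26,1, 1,0,0,-5,-141,-34,1, 1,0,0,-5,-174,-42,1, 1.5,0,0,-5,-207,-50,1]';python3 -m pendant '[0,0,0,0,-33,-8,1, 0,0,0,0,-66,-16,1, 0.5,0,0,0,-99,-24,1, 1,0,0,0,-132,-32,1, 1.5,0,0,0,-165,-40,1, 2,0,0,0,-195,-47,1, 2.5,0,0,0,-215,-52,1, 3,0,0,0,-230,-55,1]'; python3 g.py 550.7 298.9 190 -81.65
```

```text
clock: 19.0
eef_pos: [0.5453, -0.0773, 0.1945]
tcp_rot: [-0.071, -0.703, -0.07, 0.704]
force: [1.3, 0.0, -4.2]
opening: 0.0111
clock: 19.67
eef_pos: [0.5534, 0.1605, 0.1931]
tcp_rot: [-0.054, -0.704, -0.052, 0.706]
force: [0.1, -0.1, -3.5]
opening: 0.0108
p [553.4 160.5 193.1] psi -81.4 t 19.67 open 10.8 F [ 0.1 -0.1 -3.5]
turn [ 0.3  0.2 -0.1] shift [   2.8 -137.3  -18.1]
turn [-179.7    0.2    0.2] shift [   2.8 -137.3  -18.1]
joints [-0.91  0.84  1.03  1.81 -0.84  1.01 -0.95]
```

```bash
python3 -m pendant '[0,0,0,0,-20,-3,1, 0,0,0,0,-48,-6,1, 0,0,0,0,-78,-10,1, 0,0,0,1,-105,-14,1, 0.2,0,0,2,-124,-17,1, 0.3,0,0,3,-134,-18,1, 0.3,0,0,3,-137.3,-18,1, 0.3,0,0,3,-137.3,-18,1]';python3 -m pendant '[0,0,0,2,0,0,1, 0,0,0,5,0,0,1, 0,0,0,10,0,0,1, 0,0,0,15,0,0,1, 0,0,0,18,0,0,1, 0,0,0,20,0,0,1, 0,0,0,20,0,0,1, 0,0,0,20,0,0,1]'
python3 - <<'E'
from h import *
import pickle
for n in ["wrist","side"]:
    c=cam(n); cv2.imwrite(f"pics/A{n}.png",c["img"]); pickle.dump(c,open(f"A{n}.pkl","wb"))
E
python3 g.py 550.7 298.9 170 -81.65
```

```text
clock: 20.33
eef_pos: [0.5519, 0.2946, 0.1908]
tcp_rot: [-0.052, -0.705, -0.049, 0.706]
force: [0.1, -1.1, -5.4]
opening: 0.0108
clock: 21.0
eef_pos: [0.553, 0.2946, 0.1719]
tcp_rot: [0.051, 0.706, 0.049, -0.705]
force: [0.5, -0.2, -4.5]
opening: 0.0107
p [553.1 294.7 172.1] psi -81.9 t 21.1 open 10.9 F [ 1.  -0.2 -4.7]
turn [-0.3 -0.1 -0.2] shift [ 2.1 -4.5  1.8]
turn [ 1.797e+02 -3.000e-01  1.000e-01] shift [ 2.1 -4.5  1.8]
joints [-1.07  0.93  1.02  1.68 -0.89  1.06 -1.19]
```

View pics/Awrist.png

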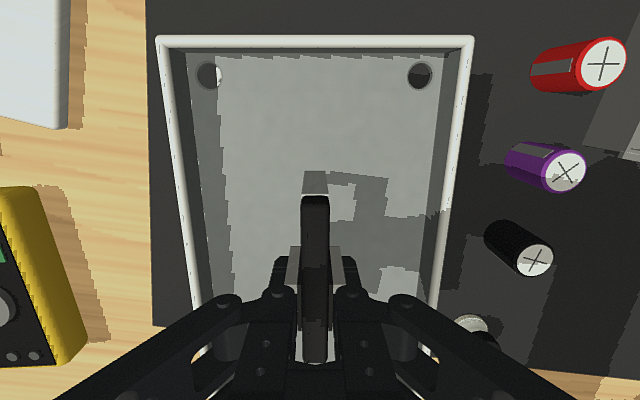

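View pics/Aside.png

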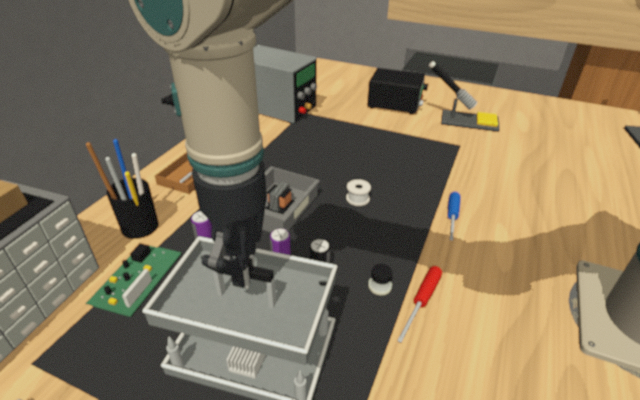

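Run:
```python
from h import *
from rig import imaging
import pickle
c=pickle.load(open("Awrist.pkl","rb"))
zs=[cv2.resize(c["img"][v-25:v+25,u-30:u+30],None,fx=6,fy=6,interpolation=cv2.INTER_CUBIC) for u,v in [(209,75),(420,75)]]
cv2.imwrite("pics/Az.png",np.hstack(zs))
H=imaging.get_image("wrist")["hand_eye"]
def tr(u,v,X):
    d=H[:3,:3]@np.linalg.solve(c["K"],[u,v,1]); o=H[:3,3]; return ((o+d*(X-o[0])/d[0])*1000).round(1)
for q in [(209,75),(420,75)]: print(tr(*q,.0597))
for q in [(156,36),(474,36)]: print(tr(*q,.0367))
```

```text
[ 59.7 -55.4 -91.3]
[ 59.7  55.7 -91.2]
[  36.7  -69.9 -105.8]
[  36.7   70.7 -105.8]
```

View pics/Az.png

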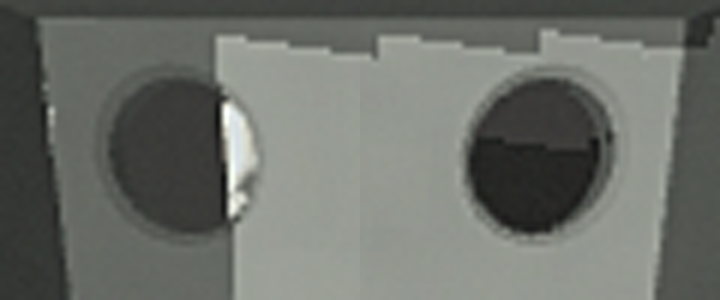

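The tray hangs level and centred on the TCP: its hole pixels (209,75) and (420,75) map to ±55.5, -91 in the tool frame. Next I'm aligning it over the posts.

```bash
python3 -m pendant '[0,0,0,2,-1,0.5,1, -0.1,0,0,5,-3,1,1, -0.3,0,0,10,-4.5,1.8,1, -0.3,0,0,15,-4.5,1.8,1, -0.3,0,0,18,-4.5,1.8,1, -0.3,0,0,19,-4.5,1.8,1, -0.3,0,0,19,-4.5,1.8,1, -0.3,0,0,19,-4.5,1.8,1]'; python3 g.py 550.7 298.9 140 -81.65;python3 -m pendant '[0,0,0,0,0,0,1, 0,0,0,0,0,0,1, 0,0,0,0,0,0,1, 0,0,0,0,0,0,1, 0,0,0,0,0,0,1, 0,0,0,0,0,0,1, 0,0,0,0,0,0,1, 0,0,0,0,0,0,1]';python3 g.py 550.7 298.9 140 -81.65
```

```text
clock: 21.82
eef_pos: [0.5507, 0.2986, 0.1529]
tcp_rot: [0.053, 0.706, 0.05, -0.705]
force: [-0.0, -0.4, -4.1]
opening: 0.0108
p [550.7 298.6 152.9] psi -81.6 t 21.82 open 10.8 F [-0.  -0.4 -4.1]
turn [ 0.  -0.1 -0.2] shift [12.9 -0.3 -0. ]
turn [-1.8e+02  3.0e-01 -1.0e-01] shift [12.9 -0.3 -0. ]
joints [-1.07  0.95  1.    1.7  -0.91  1.03 -1.18]
clock: 22.48
eef_pos: [0.5505, 0.2988, 0.1529]
tcp_rot: [0.053, 0.706, 0.051, -0.705]
force: [-0.1, -0.0, -3.7]
opening: 0.0108
p [550.5 298.8 152.9] psi -81.6 t 22.48 open 10.8 F [-0.1 -0.  -3.7]
turn [ 0.  -0.1 -0.2] shift [12.9 -0.1 -0.2]
turn [-1.8e+02  3.0e-01 -1.0e-01] shift [12.9 -0.1 -0.2]
joints [-1.07  0.95  1.    1.7  -0.91  1.03 -1.18]
```

```bash
python3 -m pendant '[0,-0.1,-0.2,2,0,0,1, 0,-0.1,-0.2,5,0,0,1, 0,-0.1,-0.2,8,0,0,1, 0,-0.1,-0.2,10,0,0,1, 0,-0.1,-0.2,11,0,0,1, 0,-0.1,-0.2,11,0,0,1, 0,-0.1,-0.2,11,0,0,1, 0,-0.1,-0.2,11,0,0,1]'; python3 g.py 550.7 298.9 117.7 -81.65
python3 - <<'E'
from h import *
c=cam("wrist")
zs=[cv2.resize(c["img"][v-25:v+25,u-30:u+30],None,fx=6,fy=6,interpolation=cv2.INTER_CUBIC) for u,v in [(209,75),(420,75)]]
cv2.imwrite("pics/Bz.png",np.hstack(zs))
c=cam("side"); cv2.imwrite("pics/Bs.png",cv2.resize(c["img"][220:400,130:370],None,fx=3.3,fy=3.3,interpolation=cv2.INTER_CUBIC))
E
```

```text
clock: 23.15
eef_pos: [0.5506, 0.2988, 0.142]
tcp_rot: [-0.052, -0.705, -0.052, 0.705]
force: [0.9, 0.2, -5.5]
opening: 0.0109
p [550.6 298.8 142. ] psi -81.6 t 23.15 open 10.9 F [ 0.9  0.2 -5.5]
turn [0. 0. 0.] shift [24.3 -0.1 -0.1]
turn [-180.   -0.    0.] shift [24.3 -0.1 -0.1]
joints [-1.06  0.96  0.98  1.7  -0.93  1.02 -1.16]
```

View pics/Bz.png

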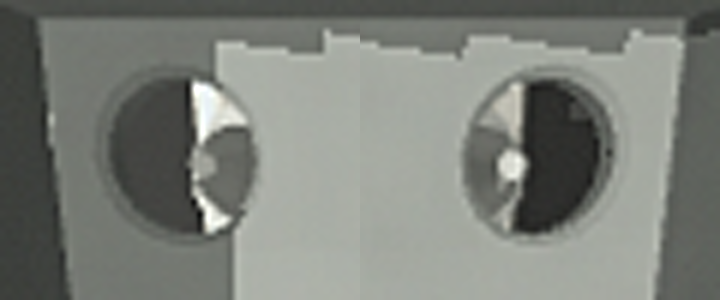

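View pics/Bs.png

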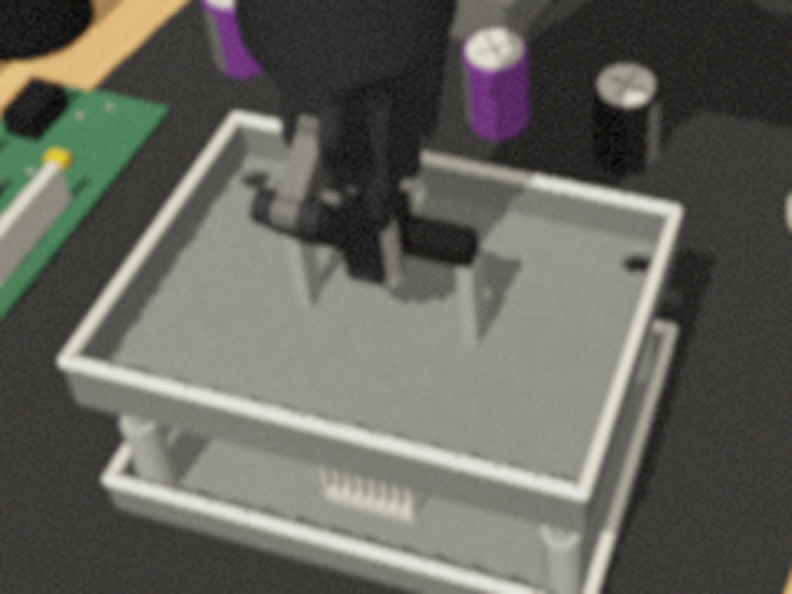

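Run:
```python
from h import *
c=cam("wrist")
for q in [(212.8,77.2),(415.3,77.2)]:
    p=ray(c,*q,.074)*1000; print(p.round(1))
A=np.radians(8.35);ex=np.array([np.cos(A),np.sin(A)]);ey=np.array([-ex[1],ex[0]])
for y in (56,-56): print(np.array([550.7,298.9])+91*ex+y*ey)
```

```text
[632.2 367.4  74. ]
[648.5 256.8  74. ]
[632.60304731 367.52135849]
[648.86765036 256.70862146]
```

The tips show through the far holes within 0.5 mm of where they should be. Lowering.

```bash
python3 -m pendant '[0,0,0,2,0,0,1, 0,0,0,4,0,0,1, 0,0,0,7,0,0,1, 0,0,0,10,0,0,1, 0,0,0,13,0,0,1, 0,0,0,15,0,0,1, 0,0,0,17,0,0,1, 0,0,0,18,0,0,1]'; python3 g.py 550.7 298.9 117.7 -81.65
```

```text
clock: 23.97
eef_pos: [0.5504, 0.2987, 0.1235]
tcp_rot: [-0.052, -0.705, -0.052, 0.706]
force: [-0.3, -0.5, -4.8]
opening: 0.0111
p [550.4 298.7 123.5] psi -81.6 t 23.97 open 11.1 F [-0.3 -0.5 -4.8]
turn [0.  0.1 0. ] shift [ 5.8 -0.1 -0.3]
turn [-1.8e+02 -0.0e+00  1.0e-01] shift [ 5.8 -0.1 -0.3]
joints [-1.05  0.98  0.96  1.71 -0.95  0.99 -1.15]
```

```bash
python3 -m pendant '[0,0,0,1,0,0,1, 0,0,0,2,0,0,1, 0,0,0,3,0,0,1, 0,0,0,4,0,0,1, 0,0,0,4.5,0,0,1, 0,0,0,5,0,0,1, 0,0,0,5.5,0,0,1, 0,0,0,5.7,0,0,1]'; python3 g.py 550.7 298.9 117.7 -81.65
```

```text
clock: 24.63
eef_pos: [0.5505, 0.2988, 0.1182]
tcp_rot: [-0.052, -0.705, -0.052, 0.705]
force: [0.1, -0.0, -4.5]
opening: 0.0111
p [550.5 298.8 118.2] psi -81.6 t 24.63 open 11.1 F [ 0.1 -0.  -4.5]
turn [0. 0. 0.] shift [ 0.5 -0.1 -0.2]
turn [-1.8e+02 -0.0e+00  1.0e-01] shift [ 0.5 -0.1 -0.2]
joints [-1.05  0.99  0.96  1.72 -0.96  0.98 -1.14]
```

Still carrying the full weight, so I'll go 1.2 mm further and release.

```bash
python3 -m pendant '[0,0,0,0.4,0,0,1, 0,0,0,0.8,0,0,1, 0,0,0,1.2,0,0,1, 0,0,0,1.2,0,0,1, 0,0,0,1.2,0,0,0.8, 0,0,0,1.2,0,0,0.4, 0,0,0,1.2,0,0,0.2, 0,0,0,1.2,0,0,0.2]'; python3 -m pendant '[0,0,0,-5,0,0,0.2, 0,0,0,-20,0,0,0.2, 0,0,0,-45,0,0,0.2, 0,0,0,-70,0,0,0, 0,0,0,-85,0,0,0, 0,0,0,-92,0,0,0, 0,0,0,-95,0,0,0, 0,0,0,-95,0,0,0]'
python3 - <<'E'
from h import *
import pickle
c=cam("wrist"); cv2.imwrite("pics/w10.png",c["img"]); pickle.dump(c,open("c10.pkl","wb"))
c=cam("side"); cv2.imwrite("pics/s10.png",cv2.resize(c["img"][220:400,130:370],None,fx=3.3,fy=3.3,interpolation=cv2.INTER_CUBIC))
E
python3 g.py 530 107 170 8; python3 g.py 530 107 170 98
```

```text
clock: 25.3
eef_pos: [0.5509, 0.2987, 0.1172]
tcp_rot: [0.052, 0.705, 0.052, -0.705]
force: [-0.4, 0.0, 0.3]
opening: 0.0527
clock: 25.97
eef_pos: [0.5505, 0.299, 0.2123]
tcp_rot: [-0.052, -0.705, -0.052, 0.705]
force: [0.3, 0.5, 0.3]
opening: 0.0854
p [549.9 298.9 211. ] psi -81.6 t 26.07 open 85.6 F [ 0.6 -0.6 -0.4]
turn [-89.6   0.1   0.1] shift [ 41.1 186.9  47.6]
turn [90.4  0.1 -0.1] shift [ 41.1 186.9  47.6]
joints [-1.09  0.88  1.05  1.65 -0.84  1.13 -1.23]
p [549.9 298.9 211. ] psi -81.6 t 26.07 open 85.6 F [ 0.6 -0.6 -0.4]
turn [-179.6   -0.     0.2] shift [ 41.1 186.9  47.6]
turn [0.4 0.1 0. ] shift [ 41.1 186.9  47.6]
joints [-1.09  0.88  1.05  1.65 -0.84  1.13 -1.23]
```

View pics/w10.png

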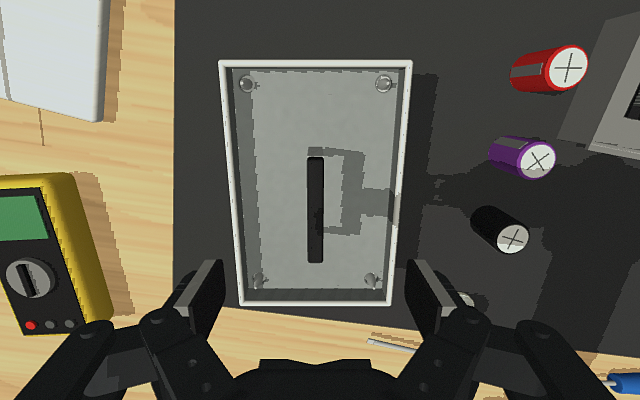

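View pics/s10.png

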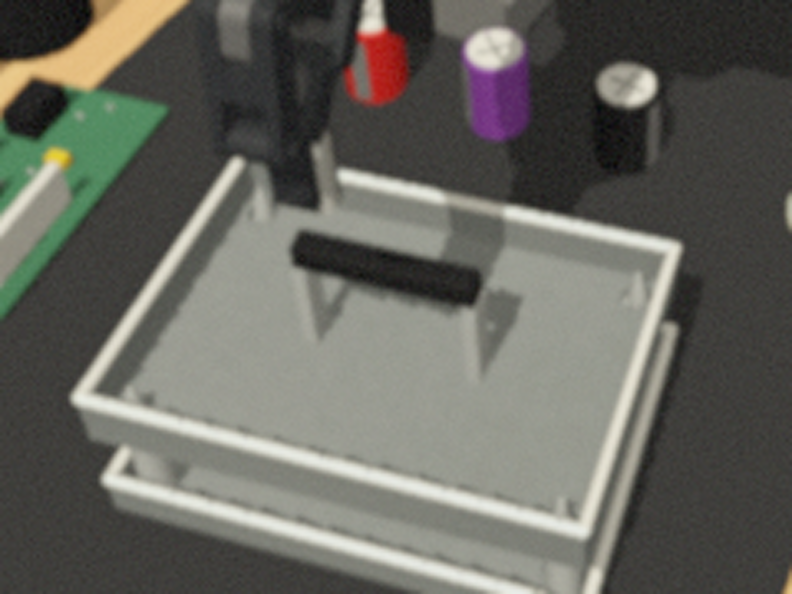

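The tray is seated, with pins through all four holes at (247,84), (384,84), (258,281) and (371,281). Now the black capacitor at (513,238).

```bash
python3 -m pendant '[0,0,0,0,15,4,0, 0,0,0,2,45,12,0, 0,0,0,8,80,20,0, 0,0,0,15,115,29,0, 0,0,0,25,145,37,0, 0,0,0,35,170,43,0, 0,0,0,40,184,47,0, 0,0,0,41,187,48,0]'; python3 -m pendant '[0,0,0,0,0,0,0, 0,0,0,0,0,0,0, 0,0,0,0,0,0,0, 0,0,0,0,0,0,0, 0,0,0,0,0,0,0, 0,0,0,0,0,0,0, 0,0,0,0,0,0,0, 0,0,0,0,0,0,0]'; python3 g.py 530 107 46 -81.6
python3 - <<'E'
from m import *
c=cam("wrist"); cv2.imwrite("pics/w11.png",c["img"]); rect(c,mask(c,150,(270,170,360,250)),.055,"cap")
E
```

```text
clock: 26.73
eef_pos: [0.5288, 0.1032, 0.1696]
tcp_rot: [-0.05, -0.704, -0.049, 0.707]
force: [0.2, 0.9, 0.5]
opening: 0.0851
clock: 27.4
eef_pos: [0.5304, 0.107, 0.1711]
tcp_rot: [-0.052, -0.705, -0.052, 0.705]
force: [-0.1, 0.5, 0.0]
opening: 0.0854
p [530.4 107.  171.1] psi -81.6 t 27.4 open 85.4 F [-0.1  0.5  0. ]
turn [0. 0. 0.] shift [125.1   0.    0.3]
turn [-1.8e+02 -0.0e+00  1.0e-01] shift [125.1   0.    0.3]
joints [-0.83  0.82  0.99  1.92 -0.88  0.92 -0.81]
cap c [529.7 104.1] size 29.2 28.5 long-axis deg 8.4
```

View pics/w11.png

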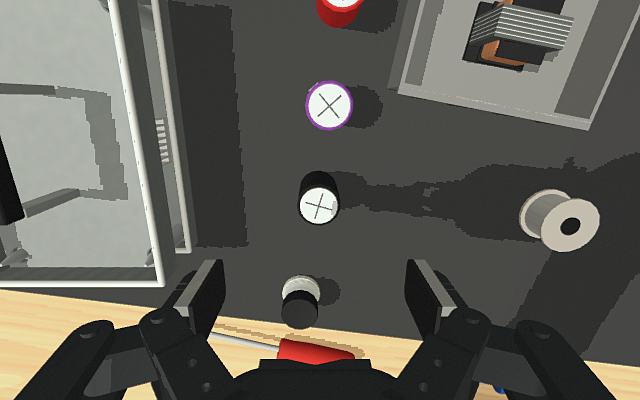

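```bash
python3 -m pendant '[0,0,0,15,3,0.3,0, 0,0,0,45,3,0.3,0, 0,0,0,75,3,0.3,0, 0,0,0,100,3,0.3,0, 0,0,0,116,3,0.3,0, 0,0,0,123,3,0.3,0, 0,0,0,125,3,0.3,0.3, 0,0,0,125,3,0.3,0.8]'; python3 -m pendant '[0,0,0,0,0,0,1, 0,0,0,0,0,0,1, 0,0,0,0,0,0,1, 0,0,0,0,0,0,1, 0,0,0,0,0,0,1, 0,0,0,-5,0,0,1, 0,0,0,-20,0,0,1, 0,0,0,-45,0,0,1]'; python3 g.py 486.4 289.5 200 -81.6
```

```text
clock: 28.12
eef_pos: [0.5303, 0.1035, 0.0457]
tcp_rot: [-0.051, -0.705, -0.052, 0.706]
force: [0.2, -1.0, -0.4]
opening: 0.0638
clock: 28.78
eef_pos: [0.5288, 0.104, 0.0901]
tcp_rot: [-0.052, -0.703, -0.052, 0.707]
force: [0.8, 0.3, -1.2]
opening: 0.0336
p [528.8 104.   90.1] psi -81.6 t 28.78 open 33.6 F [ 0.8  0.3 -1.2]
turn [-0.   0.3  0. ] shift [-109.8 -189.7   15.4]
turn [180.    0.   -0.4] shift [-109.8 -189.7   15.4]
joints [-0.73  0.89  0.8   1.97 -0.98  0.74 -0.74]
```

```bash
python3 -m pendant '[0,0,0,-25,0,0,1, 0,0,0,-60,-2,0,1, 0,0,0,-92,-18,2,1, 0,0,0,-108,-48,4,1, 0,0,0,-110,-85,7,1, 0,0,0,-110,-122,10,1, 0,0,0,-110,-157,13,1, 0,0,0,-110,-180,15,1]'; python3 -m pendant '[0,0,0,0,-8,0.5,1, 0,0,0,0,-11,0.5,1, 0,0,0,0,-11,0.5,1, 0,0,0,0,-11,0.5,1, 0,0,0,0,-11,0.5,1, 0,0,0,0,-11,0.5,1, 0,0,0,0,-11,0.5,1, 0,0,0,0,-11,0.5,1]'; python3 g.py 486.4 289.5 101 -81.6
python3 - <<'E'
from m import *
c=cam("side"); cv2.imwrite("pics/s12.png",c["img"])
E
```

```text
clock: 29.45
eef_pos: [0.4875, 0.2842, 0.201]
tcp_rot: [-0.052, -0.704, -0.054, 0.706]
force: [0.2, 0.3, -1.2]
opening: 0.0334
clock: 30.12
eef_pos: [0.4876, 0.2897, 0.2012]
tcp_rot: [-0.051, -0.705, -0.051, 0.705]
force: [-0.1, -0.0, -1.4]
opening: 0.0333
p [487.6 289.7 201.2] psi -81.7 t 30.12 open 33.3 F [-0.1 -0.  -1.4]
turn [-0.1  0.   0. ] shift [100.2   0.    1.2]
turn [ 1.799e+02  0.000e+00 -1.000e-01] shift [100.2   0.    1.2]
joints [-1.16  0.8   1.    1.83 -0.81  0.99 -1.23]
```

View pics/s12.png

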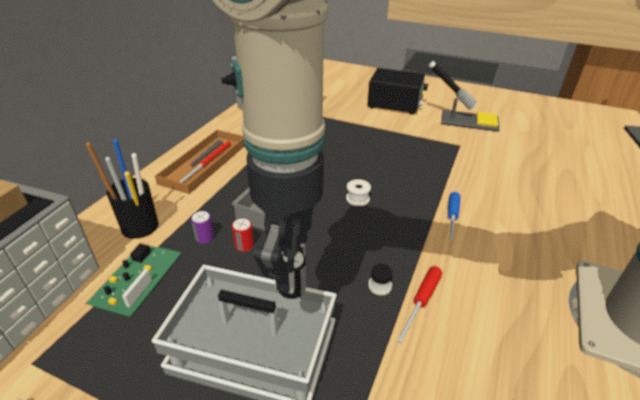

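```bash
python3 -m pendant '[0,0,0,12,0,1,1, 0,0,0,35,0,1,1, 0,0,0,58,0,1,1, 0,0,0,76,0,1,1, 0,0,0,87,0,1,1, 0,0,0,93,0,1,1, 0,0,0,96,0,1,1, 0,0,0,97.5,0,1,1]'; python3 g.py 486.4 289.5 101 -81.6
```

```text
clock: 30.83
eef_pos: [0.4865, 0.2902, 0.1035]
tcp_rot: [-0.052, -0.705, -0.052, 0.705]
force: [-0.2, 0.1, -0.4]
opening: 0.0336
p [486.5 290.2 103.5] psi -81.6 t 30.83 open 33.6 F [-0.2  0.1 -0.4]
turn [-0.  0. -0.] shift [2.5 0.7 0.3]
turn [180.  -0.  -0.] shift [2.5 0.7 0.3]
joints [-1.09  0.91  0.87  1.89 -0.97  0.83 -1.11]
```

```bash
python3 -m pendant '[0,0,0,0.6,0,0,1, 0,0,0,1.2,0,0,1, 0,0,0,1.7,0,0,1, 0,0,0,2.2,0,0,1, 0,0,0,2.5,0,0,1, 0,0,0,2.5,0,0,1, 0,0,0,2.5,0,0,1, 0,0,0,2.5,0,0,1]'; python3 g.py 486.4 289.5 101 -81.6
```

```text
clock: 31.5
eef_pos: [0.4866, 0.2906, 0.102]
tcp_rot: [0.051, 0.705, 0.052, -0.705]
force: [-1.4, -0.1, 5.6]
opening: 0.0336
p [486.6 290.6 102. ] psi -81.6 t 31.5 open 33.6 F [-1.4 -0.1  5.6]
turn [-0.  -0.   0.1] shift [1.  1.  0.4]
turn [1.8e+02 1.0e-01 0.0e+00] shift [1.  1.  0.4]
joints [-1.09  0.91  0.87  1.89 -0.97  0.82 -1.11]
```

The wrist force shows the capacitor is on the floor, so I'm releasing it and rising straight up.

```bash
python3 -m pendant '[0,0,0,0,0,0,0.7, 0,0,0,0,0,0,0.4, 0,0,0,0,0,0,0.2, 0,0,0,0,0,0,0.2, 0,0,0,-5,0,0,0.2, 0,0,0,-20,0,0,0.2, 0,0,0,-45,0,0,0.2, 0,0,0,-75,0,0,0.2]'; python3 -m pendant '[0,0,0,-25,0,0,0, 0,0,0,-50,0,0,0, 0,0,0,-75,10,0,0, 0,0,0,-90,40,0,0, 0,0,0,-95,75,0,0, 0,0,0,-95,110,0,0, 0,0,0,-95,145,0,0, 0,0,0,-95,175,0,0]'; python3 -m pendant '[0,0,0,0,25,0,0, 0,0,0,0,50,0,0, 0,0,0,0,65,0,0, 0,0,0,0,70,0,0, 0,0,0,0,70,0,0, 0,0,0,0,70,0,0, 0,0,0,0,70,0,0, 0,0,0,0,70,0,0]'
python3 - <<'E'
from m import *
for n in ["top","side","wrist"]:
    c=cam(n); cv2.imwrite(f"pics/F{n}.png",c["img"])
    if n=="side": cv2.imwrite("pics/Fs.png",cv2.resize(c["img"][200:400,130:400],None,fx=2.9,fy=2.9,interpolation=cv2.INTER_CUBIC))
E
python3 g.py
```

```text
clock: 32.17
eef_pos: [0.4853, 0.2898, 0.1759]
tcp_rot: [-0.052, -0.704, -0.051, 0.706]
force: [0.4, 0.4, 0.3]
opening: 0.0681
clock: 32.83
eef_pos: [0.5119, 0.1147, 0.2718]
tcp_rot: [0.051, 0.705, 0.051, -0.705]
force: [0.1, 0.4, -0.4]
opening: 0.0854
clock: 33.5
eef_pos: [0.522, 0.0495, 0.2708]
tcp_rot: [-0.052, -0.705, -0.053, 0.706]
force: [-0.3, -0.2, 0.2]
opening: 0.0853
p [522.   48.9 270.9] psi -81.5 t 33.65 open 85.7 F [-0.4  0.5  0.2]
```

View pics/Ftop.png

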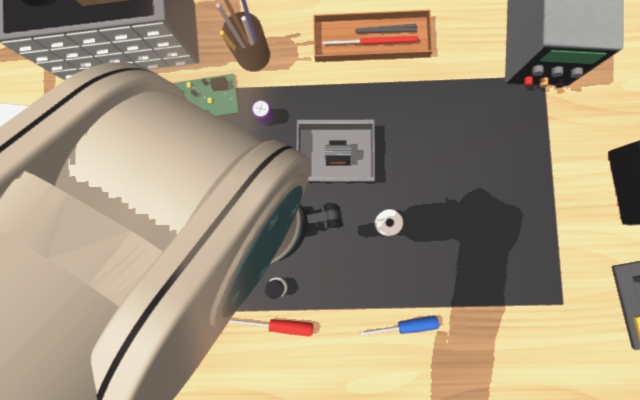

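View pics/Fs.png

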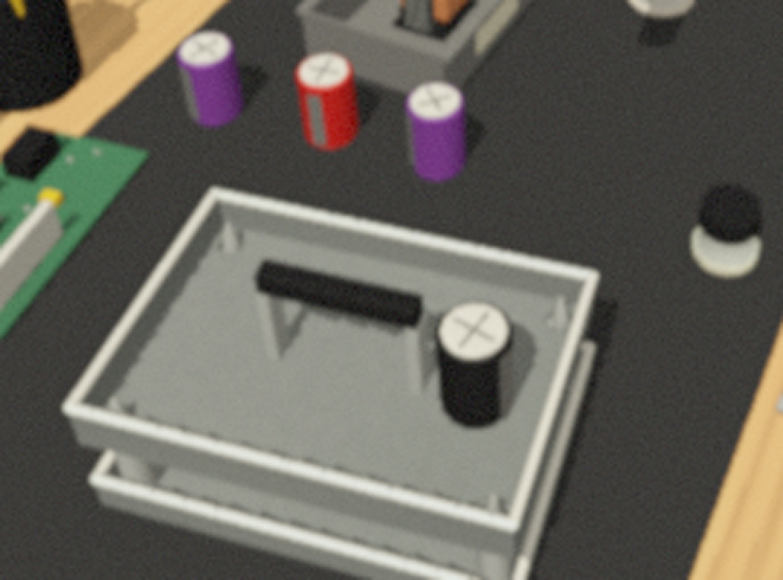

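Run:
```python
from h import *
c=cam("side")
A=np.radians(8.35);ex=np.array([np.cos(A),np.sin(A)]);ey=np.array([-ex[1],ex[0]])
im=c["img"][200:400,130:400]; im=cv2.resize(im,None,fx=2.9,fy=2.9)
for x,y in [(105,70),(105,-70),(-105,-70),(-105,70)]:
    p=proj(c,[*(np.array([550.7,298.9])+x*ex+y*ey)/1000,.081]); q=tuple(int(round(k)) for k in (p-[130,200])*2.9); print(p.round(1),q); cv2.circle(im,q,4,(0,0,255),1)
cv2.imwrite("pics/Fs2.png",im)
```

```text
[153.7 339.6] (69, 405)
[204.4 264.9] (216, 188)
[335.8 294. ] (597, 272)
[307.9 380.6] (516, 524)
```

View pics/Fs2.png

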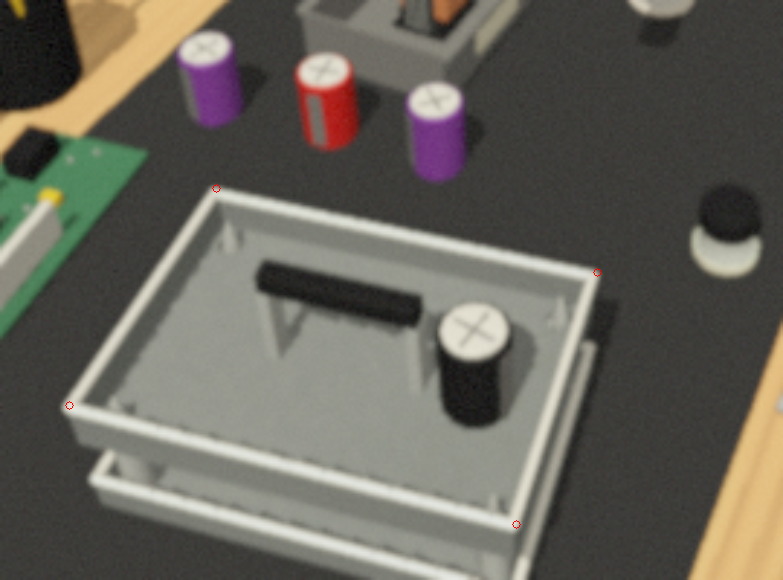

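The rim corners calculated for a fully seated, level tray fall on the ones in the image. The capacitor stands upright at (472,365), and the reel and jar haven't moved.

```bash
python3 -c "
from rig import workorder
print(workorder.sign_off())"
```

```text
the job is handed in; nothing more can be done
None
```

The job is finished and handed in at about 34 s of the 136 s allowed; the sign-off gave no verdict.

- **Heat sinks:** both lie flat, fins up, side by side in the lower tray. The wrist camera showed this before the upper tray covered them. The second one touched down with about 20 N on the wrist, which did no visible harm.
- **Upper tray:** it sits on the stand with all four pins through their holes. In the side view, its rim corners fall where a fully seated, level tray's would, within about a pixel.
- **Capacitor:** the black one stands upright on the upper tray's floor, at the end nearer the robot. The purple and red look-alikes were left alone.
- **Transformer:** it stands upright near the centre of the bin.
- **Solder reel and flux jar:** both are at the same pixels in the last top view as in the first.

The gripper was clear of everything at hand-in. None of my last checks failed or disagreed. The only disagreement was earlier, between cameras: about 2 to 6 mm on the bin, tray and capacitor positions. I used the closer wrist view each time.

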